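# Fetch the rear cleaning basket from a crowded hook

## Task

Fetch the blue-gripped cleaning basket from the back of the crowded steel hook and stand it upright in the middle of the white tile, letting it touch down before you let go. First move the two baskets in front of it, one at a time, to the spare brass hook, filling the saddle nearest its post first and then the other; its height is unknown and it is sprung, so feel for it, and settle each basket in its saddle with a light steady downward push of about 8 N for a second before letting go. Never load the brass hook with more than 16 N or jolt the steel one, and leave the other things on the bench where they are.

Things in the scene. Friction and masses are not known exactly. Their poses are not given: they have to be found in the camera images.
- target: The wanted basket: steel cleaning cup 48 mm across and 45 mm high, blue grip and blue bands, with a stiff bail arch over it. It hangs in the rear saddle (nearest the post) of the crowded hook. Origin: centre of the cup's underside; z points up to the grip; the bail lies in its y-z plane, across the hook's arm. 0.15 to 0.24 kg.
- target_bail (a point): On the target, 85 mm above its origin: the axis of the bail's peak. The bail is a 6 mm round bar with legs at y = +-23 mm and a roof-shaped top; the free window between cup rim and peak is 37 mm high.
- target_grip (a point): On the target, 108 mm above its origin: where to pinch its grip block, 24 mm (x) by 16 mm (y), which reaches from 86 to 120 mm above the origin. Pinch across y; at this height the fingertips just clear the bail.
- front_a: Basket with black grip, in one of the two front saddles of the crowded hook. Same build, sizes, frame and mass range as the target; bail peak 85 mm and pinch point 108 mm above its origin.
- front_b: Basket with orange grip, in the other front saddle of the crowded hook (which of the two hangs foremost varies: read it). Same build, sizes, frame and mass range as the target.
- crowded: Crowded hook stand, fixed: grey foot 130 by 120 by 14 mm, steel post 16 mm thick and 203 mm high, one rigid steel arm, an 8 mm round bar that runs level from the post along the stand's -x (towards the robot), its ridge axis 190 mm above the table. Origin: on the table under the post's axis. More than 25 N on it counts as a jolt.
- crowded_rear (a point): The crowded arm's rear saddle, 50 mm from the post's axis, on the ridge axis; the others are at 110 and 170 mm. Saddles are V dips in the bar, 3.5 mm deep and 18 mm long. A bail seated in one has its peak axis about 4 mm above the ridge axis.
- crowded_tip (a point): Foot of the crowded arm's upturned tip, 200 mm from the post, on the ridge axis; the tip ends 14 mm above that axis. To pass ridge and tip, carry the bail's peak axis 17 to 31 mm (best 24) above the ridge axis; a basket can be raised, lowered or moved aside only once its bail is 40 mm beyond the tip.
- spare: Spare hook stand, fixed: dark wooden foot, steel post 212 mm high, sizes and frame as the crowded stand, with an empty brass hook on a clamped collar: same 8 mm bar along -x, saddles 50 and 110 mm from the post's axis, upturned tip at 140 mm, 14 mm high; the same clearances. More than 16 N on the hook (baskets and fingers together) spoils it.
- spare_post (a point): Top of the spare stand's post, 212 mm above the table. The brass hook's height on this post differs from run to run and is not measured: unloaded, its ridge axis lies 164 to 200 mm above the table. Find it by touching the arm from above (the level ridge 80 mm from the post is a good spot) or by sight.
- spare_foot (a point): On the spare stand's foot, 14 mm above the table at the post's axis. The brass hook above is sprung: it gives 1 mm straight down for each 2 N, 20 mm at most. A basket is pushed home when, still held in its saddle, it presses on the hook with more than 5 N for half a second; ease off before letting go.
- tile: White ceramic tile, fixed on the table between the stands, 120 by 120 by 12 mm thick. Origin: centre of the underside (top 12 mm above it).
- anvil: Bystander: dark steel bench block, 70 by 70 by 25 mm, loose. Origin: centre of the underside.
- hammer: Bystander: hammer 220 mm long lying on the bench along its own x, loose. Origin: near its middle, at the underside.
- jar: Bystander: white jar with yellow cap, 48 mm across, 85 mm high, loose. Origin: centre of the underside.
- gluejar: Bystander: amber jar with red label and black cap, 54 mm across, 80 mm high, loose. Origin: centre of the underside.
- pliers: Bystander: red-handled pliers, 115 mm long, 12 mm high, lying along their own x, loose. Origin: at the pivot, underside.
- file: Bystander: wooden-handled scriber, 170 mm long, lying along its own x, loose. Origin: near its middle, at the underside.
Mind the look-alikes: they are no part of the job. What is shaped like the spare but turquoise is not meant.

How it is judged:
On the way, in this order (a step that is already met when the one before it is completed fails the run):
1. the first front basket is held and pushed down (more than 5 N) in the spare hook's saddle nearest the post for half a second (((contact force between front_a and spare above 5 N and contact force between the fingers and front_a above 1 N and x of front_a in the frame of spare between -0.07 and -0.03 m) or (contact force between front_b and spare above 5 N and contact force between the fingers and front_b above 1 N and x of front_b in the frame of spare between -0.07 and -0.03 m))), for 0.5 s.
2. the second front basket is held and pushed down (more than 5 N) in the spare hook's outer saddle for half a second, the first still hanging in the inner one ((((contact force between front_a and spare above 5 N and contact force between the fingers and front_a above 1 N and x of front_a in the frame of spare between -0.13 and -0.09 m) and contact force between front_b and spare above 0.5 N and x of front_b in the frame of spare between -0.07 and -0.03 m) or ((contact force between front_b and spare above 5 N and contact force between the fingers and front_b above 1 N and x of front_b in the frame of spare between -0.13 and -0.09 m) and contact force between front_a and spare above 0.5 N and x of front_a in the frame of spare between -0.07 and -0.03 m))), for 0.5 s.
3. the blue basket touches down on the tile while still held (contact force between target and tile above 0.5 N and horizontal distance between target and tile below 0.035 m and angle between target's own z axis and vertical below 0.1 rad and contact force between the fingers and target above 1 N), for 0.1 s.
At the end, for the whole second after the job is handed in: The blue basket stands upright (within 0.1 rad) on the tile, its centre within 35 mm of the tile's centre; the two front baskets hang on the spare hook, one in each saddle (within 20 mm along the arm, tilted less than 0.3 rad); all at rest and released (contact force between target and tile above 0.5 N and horizontal distance between target and tile below 0.035 m and angle between target's own z axis and vertical below 0.1 rad and contact force between each of front_a, front_b and spare above 0.5 N and ((x of front_a in the frame of spare between -0.13 and -0.09 m and x of front_b in the frame of spare between -0.07 and -0.03 m) or (x of front_b in the frame of spare between -0.13 and -0.09 m and x of front_a in the frame of spare between -0.07 and -0.03 m)) and angle between each of front_a, front_b's own z axis and vertical below 0.3 rad and linear speed of each of front_a, front_b, target below 0.05 m/s and angular speed of each of front_a, front_b, target below 0.8 rad/s); the robot touches nothing.
It fails at once if the spare hook is loaded with more than 16 N (contact force between spare and anything else above 16 N).
It fails at once if the crowded hook stand is loaded with more than 25 N (contact force between crowded and anything else above 25 N).
It fails at once if another thing on the bench is moved by more than 20 mm (distance of any of anvil, hammer, jar, gluejar, pliers, file from where it was at the start of the episode above 0.02 m).
It also fails if it takes over 72 s, if anything falls off the work surface, if the arm or the gripper's body presses on something with over 40 N, if the wrist force passes 120 N, or if a joint passes its speed limit or range.

## Robot

A 6-joint arm with a two-finger parallel gripper is mounted at the origin on the work surface. World frame = base frame: x ahead of the robot, y to its left, z up, the work surface at z = 0. Lengths are in m, angles in rad, forces in N, time in s.
With the tool pointing down it reaches from about 0.35 to 0.975 m from the base axis. Payload 4.9 kg.
Tool frame: the origin (TCP) lies at the very end of the fingers, on their centre line; the grasp point (between the pads) lies 19 mm behind it; x points along the fingers, y is the direction in which the jaws open and shut, and the axes are right-handed (so a half turn about x gives the same grasp; the last joint's range is limited). The gripper opens to 85 mm and grips with 20 to 120 N. Pads are 22 mm wide; open, the fingers measure 114 mm over their backs; the gripper's body (76 mm by 85 mm) begins 54 mm behind the grasp point. The pads swing forward as they close: fully open they stand 13 mm farther back than shut.
Start: joints at [1.118, 0.053, 1.613, -0, 1.476, -0.119], TCP at [0.205, 0.59, 0.192] pointing down, gripper open.
Joint ranges: [-3.01, 3.01], [-1.01, 2.22], [0.06, 2.58], [-1.02, 4.17], [0.09, 2.62], [-3.14, 3.14]. Speed limits (rad/s): [2.57, 2.57, 3.14, 3.14, 3.14, 3.14].

## Interface

Orientations are given as a rotation vector (axis times angle).
In Python, from station import ctrl, get_image, calibration, finish_job, search_frame, cut_out, mark_of gives the robot as it stands. The module is installed in compiled form; this text tells all that it offers.
- The arm moves only by the tool arm_command, never from a script. Its argument "plan" is a list that holds one entry, the list of rows, each a list of 7 numbers: the shift along the tool's x, y, z in m, then the turn, a rotation vector about the tool's x, y, z in degrees, then the finger opening in m, from 0 to 0.0854. A call has 1 to 20 rows; each row shifts and turns the pose as measured when the row begins, along the tool's axes as they then stand; what a row does not reach is not made up. A row lasts 1/12 s, in which the tool goes at most 41.7 mm and 7.16 degrees, less where a joint would pass 70% of its speed; a pose out of reach is approached as far as the arm can. A call with a gripper value outside its range is refused whole. The fingers move at their own pace and stop on an object; "squeeze" is the grip in N (left out, the last holds). Time passes only in rows, so rows that do not move let the fingers close. It gives the time, the measured TCP pose, the force and the opening at its end, in the units of the state.
- ctrl.get_obs(): the state, without advancing time (a new reading comes with each control period).
- get_image(name): name is "scene" or "side" or "wrist"; returns the picture (384x512x3 uint8, red, green, blue); there is no depth.
- calibration(name): a dict with "fx", "fy", "cx", "cy" (pixels), "cam_to_world" (4x4, takes a point from camera to world coordinates); the wrist camera has in their place "hand_eye" (4x4, takes a point from camera to tool coordinates, whose origin is the TCP and whose axes are the tool frame's). Camera axes: x right, y down, z forward; pixel columns grow to the right and rows downward; lengths in m; the calibration is good to about 2 mm. The wrist camera is an equidistant fisheye: a pixel r from the principal point sees the ray r / f radians off the axis. A picture is of the moment at which its call begins: read the wrist's pose just before it. calibration takes no time and is no camera call.
- finish_job(): hands the job in, once; it reports no verdict.
Trained networks look in the newest picture that a camera, given by its name, has taken for a name from the list of things; names that differ only in an ending like _2 or _b are one class to them, and where a whole thing is asked for, a point or a joint stands for the part that bears it (a point fixed in the world has none). Each returns a list of dicts, best first, with "conf" (0 to 1); they miss things now and then, are a little off and sometimes report something else, mostly with a low value. They report only what shows in the picture. A call takes as long as a camera call. They do not tell look-alikes from the thing itself.
- search_frame(camera, thing): "at" ([x, y, z] in m, in the coordinates of the camera as it stood for that picture, good to about 4 mm: the middle of the surface that is visible of it).
- cut_out(camera, thing): "mask" (384x512 bool, what is visible of it).
- mark_of(camera, thing): "at" ([x, y, z] in m, in the coordinates of the camera as it stood for that picture, good to about 4 mm: a listed point, or the origin of a listed thing).
The state is a dict: "t": time; "q": joint angles; "dq": joint speeds; "effort": joint torques, N m; "tool_pos": TCP position; "tool_rot": TCP orientation; "contact_force": force on the tool from outside, world axes, zero at the start; "wrist_torque": the same for the moment, N m; "opening": finger opening in m.
Only numpy, scipy, OpenCV 4.12 (cv2) and the standard library are available. Lean on these libraries where they do the work, as an engineer would, in place of code of your own. Each camera call takes 0.05 s, during which the arm holds its last target. There are 200 camera calls.

## Working session

There is one attempt and no reset: what is moved stays moved. The work goes in short steps, Python scripts to look and compute and a tool call to move; the robot and the scene stay as the last step left them, time stands still between calls to the robot, and variables do not carry over. Pictures are saved under pics/ and viewed, about 8 in all and at most 12, crops included, and the job is handed in when it is done.

Besides the shell and the picture viewer there is one more tool, called by a JSON object that holds its "method" and its "body". arm_command: Moves the arm, as the interface text tells. Its arguments: {"type":"object","properties":{"plan":{"type":"array","items":{"type":"array","items":{"type":"array","items":{"type":"number"}}}},"squeeze":{"type":"number"}},"required":["plan"]}

```bash
mkdir -p pics
cat > h.py <<'E'
import numpy as np, cv2
from scipy.spatial.transform import Rotation as R
from station import ctrl,get_image,calibration,finish_job,search_frame,cut_out,mark_of
def c2w(cam):
    c=calibration(cam)
    if cam!="wrist": return np.array(c["cam_to_world"])
    o=ctrl.get_obs();T=np.eye(4);T[:3,:3]=R.from_rotvec(o["tool_rot"]).as_matrix();T[:3,3]=o["tool_pos"]
    return T@np.array(c["hand_eye"])
def W(cam,p,T=None):
    T=c2w(cam) if T is None else T
    return (T@np.append(p,1))[:3]
def proj(cam,p):
    c=calibration(cam);q=np.linalg.inv(c2w(cam))@np.append(p,1)
    return np.array([c["fx"]*q[0]/q[2]+c["cx"],c["fy"]*q[1]/q[2]+c["cy"]])
def save(im,n): cv2.imwrite("pics/"+n,cv2.cvtColor(im,cv2.COLOR_RGB2BGR))
E
python3 - <<'E'
from h import *
a=get_image("scene");b=get_image("side");save(a,"s1.png");save(b,"d1.png")
o=ctrl.get_obs();print({k:np.round(v,3) for k,v in o.items()})
for cam in("scene","side"):
    print(cam,np.round(c2w(cam),2).tolist())
    for t in["target","target_bail","target_grip","front_a","front_b","crowded","crowded_rear","crowded_tip","spare","spare_post","spare_foot","tile"]:
        print(t,[(round(d["conf"],2),np.round(W(cam,d["at"]),3).tolist(),proj(cam,W(cam,d["at"])).round().tolist()) for d in mark_of(cam,t)[:3]])
E
```

```text
{'t': np.float64(0.1), 'q': array([ 1.118,  0.053,  1.614,  0.   ,  1.476, -0.119]), 'dq': array([-0.   ,  0.001, -0.001,  0.001,  0.001, -0.001]), 'effort': array([ 0.0000e+00, -3.9491e+01, -3.7136e+01, -0.0000e+00,  4.0000e-03,
       -0.0000e+00]), 'tool_pos': array([0.205, 0.59 , 0.191]), 'tool_rot': array([ 0.261,  1.555, -0.263]), 'contact_force': array([0.089, 0.054, 0.046]), 'wrist_torque': array([-0.001,  0.058,  0.033]), 'opening': np.float64(0.085)}
scene [[-0.08, 0.71, -0.7, 1.44], [1.0, 0.07, -0.04, 0.06], [0.02, -0.7, -0.72, 1.16], [0.0, 0.0, 0.0, 1.0]]
target [(0.65, [0.649, -0.193, 0.11], [183.0, 243.0])]
target_bail [(0.87, [0.646, -0.188, 0.195], [182.0, 223.0])]
target_grip [(0.57, [0.646, -0.194, 0.217], [179.0, 218.0]), (0.44, [0.71, 0.233, 0.214], [338.0, 249.0])]
front_a [(0.67, [0.586, -0.188, 0.109], [189.0, 226.0]), (0.62, [0.523, -0.185, 0.108], [193.0, 211.0])]
front_b [(0.67, [0.586, -0.188, 0.109], [189.0, 226.0]), (0.62, [0.523, -0.185, 0.108], [193.0, 211.0])]
crowded [(0.6, [0.695, -0.195, 0.002], [182.0, 278.0])]
crowded_rear [(0.72, [0.647, -0.195, 
[... 1171 characters left out ...]
[285.0, 232.0]), (0.5, [0.591, -0.36, -0.003], [318.0, 303.0])]
crowded [(0.7, [0.696, -0.205, -0.002], [338.0, 257.0])]
crowded_rear [(0.64, [0.711, 0.227, -0.003], [310.0, 172.0]), (0.6, [0.645, -0.195, 0.189], [327.0, 211.0])]
crowded_tip [(0.96, [0.493, -0.18, 0.193], [272.0, 212.0])]
spare [(0.93, [0.213, 0.331, -0.001], [180.0, 169.0]), (0.8, [0.709, 0.226, 0.001], [310.0, 172.0]), (0.71, [0.708, 0.228, 0.016], [310.0, 169.0])]
spare_post [(0.6, [0.708, 0.234, 0.213], [312.0, 123.0]), (0.59, [0.219, 0.329, 0.215], [174.0, 121.0])]
spare_foot [(0.88, [0.71, 0.232, 0.017], [310.0, 168.0]), (0.58, [0.214, 0.331, 0.016], [180.0, 165.0])]
tile [(0.94, [0.478, 0.003, 0.003], [259.0, 217.0])]
```

Run:
```python
import cv2
a=cv2.imread("pics/s1.png")[100:330,130:420]; b=cv2.imread("pics/d1.png")[90:330,130:420]
cv2.imwrite("pics/v1.png",cv2.resize(a,(800,634),interpolation=3)[:600]); cv2.imwrite("pics/v2.png",cv2.resize(b,(725,600),interpolation=3))
```

```text
(no output)
```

View pics/v1.png

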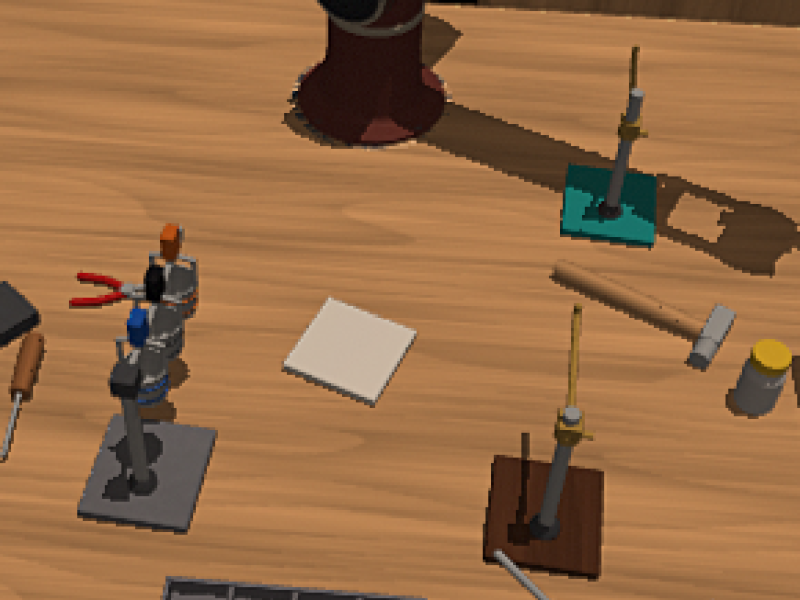

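View pics/v2.png

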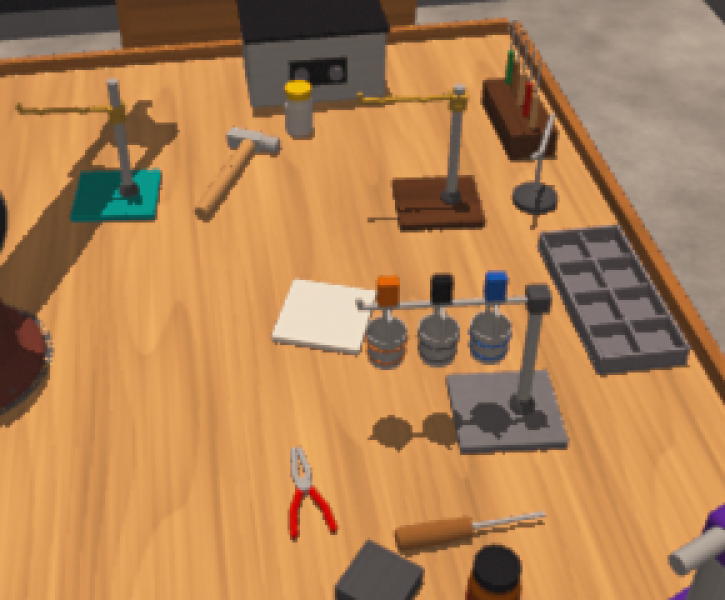

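Scene crop: orange grip hangs foremost (scene px ~(192,187)), black in the middle (186,202) and blue at the rear (180,219). The real spare has a brown foot (327,290). The turquoise one at (350,177) is the decoy. The tile is at (257,228). Next I triangulate the brass arm.

```bash
cat >> h.py <<'E'
def tri(pa,pb):
    rows=[]
    for cam,p in(("scene",pa),("side",pb)):
        c=calibration(cam);P=np.array([[c["fx"],0,c["cx"]],[0,c["fy"],c["cy"]],[0,0,1]])@np.linalg.inv(c2w(cam))[:3]
        rows.append(P)
    X=cv2.triangulatePoints(rows[0],rows[1],np.array(pa,float).reshape(2,1),np.array(pb,float).reshape(2,1)).ravel()
    X=X[:3]/X[3]; return X, np.abs(proj("scene",X)-pa).max(),np.abs(proj("side",X)-pb).max()
E
python3 - <<'E'
from h import *
s=lambda x,y:(130+x*.3625,100+y*.3625); d=lambda x,y:(130+x*.4,90+y*.4)
print("tip top",tri(s(577,309),d(360,96)));print("tip foot?",tri(s(577,318),d(364,100)));print("collar",tri(s(570,425),d(457,99)))
print("posttop",tri(s(572,412),d(457,88)))
Rm=R.from_rotvec(ctrl.get_obs()["tool_rot"]).as_matrix();print(Rm.round(3))
print(np.array(calibration("wrist")["hand_eye"]).round(3))
# brass pixels
for f,box in(("s1.png",(200,262,325,345)),("d1.png",(120,140,265,320))):
    im=cv2.imread("pics/"+f).astype(int);y0,y1,x0,x1=box;c=im[y0:y1,x0:x1]
    m=(c[...,2]-c[...,0]>60)&(c[...,2]>120)&(c[...,1]-c[...,0]>40)
    hs=cv2.cvtColor(cv2.imread("pics/"+f),cv2.COLOR_BGR2HSV)[y0:y1,x0:x1]
    m=(hs[...,0]>=19)&(hs[...,0]<=32)&(hs[...,1]>120)
    ys,xs=np.nonzero(m);print(f,[(int(a+x0),int(b+y0)) for a,b in zip(xs,ys)][::2] if len(xs)<200 else len(xs))
E
```

```text
tip top (array([0.56933305, 0.24300674, 0.20147014]), np.float64(0.3821501576530011), np.float64(0.3068683065125981))
tip foot? (array([0.57515609, 0.24373132, 0.19400928]), np.float64(0.44741277505889343), np.float64(0.3582091479466385))
collar (array([0.70821625, 0.23144767, 0.18988017]), np.float64(0.5431513989679786), np.float64(0.4000549336600159))
posttop (array([0.70690536, 0.23073025, 0.20857814]), np.float64(0.503311071808298), np.float64(0.37009847390790185))
[[-0.     0.328  0.945]
 [ 0.     0.945 -0.328]
 [-1.     0.    -0.   ]]
[[-0.001 -0.296  0.955 -0.182]
 [ 1.    -0.001  0.001  0.   ]
 [ 0.001  0.955  0.296 -0.076]
 [ 0.     0.     0.     1.   ]]
s1.png [(339, 210), (340, 211), (339, 212), (339, 213), (339, 214), (339, 215), (338, 217), (338, 218), (338, 219), (338, 221), (338, 222), (338, 223), (338, 224), (337, 226), (337, 227), (338, 228), (337, 230), (337, 231), (337, 233), (338, 234), (338, 236), (337, 238), (337, 239), (337, 240), (337, 241), (337, 242), (336, 244), (337, 245), (332, 251), (340, 252), (340, 253), (340, 254), (336, 255), (338, 255), (333, 256), (338, 256), (331, 257), (335, 257), (340, 257), (342, 257), (332, 258), (335, 258), (343, 258), (333, 259), (333, 260), (337, 260)]
d1.png [(310, 126), (310, 127), (273, 128), (302, 128), (304, 128), (306, 128), (308, 128), (310, 128), (312, 128), (315, 128), (273, 129), (275, 129), (277, 129), (279, 129), (281, 129), (285, 129), (287, 129), (289, 129), (291, 129), (293, 129), (295, 129), (297, 129), (299, 129), (301, 129), (303, 129), (305, 129), (310, 129), (312, 129), (314, 129), (274, 130), (276, 130), (278, 130), (280, 130), (282, 130), (284, 130), (286, 130), (299, 130), (312, 130), (314, 130), (282, 131), (311, 131), (313, 131), (315, 131), (311, 132), (313, 132), (315, 132), (311, 133), (313, 133)]
```

{"method": "arm_command", "body": {"plan": [[[-0.035, 0, 0, -4.9, 0, 0, 0.085], [-0.035, 0, 0, -4.9, 0, 0, 0.085], [-0.035, 0, 0, -4.9, 0, 0, 0.085], [0, -0.037, 0.014, 0, 0, 0, 0.085], [0, -0.037, 0.014, 0, 0, 0, 0.085], [0, -0.037, 0.014, 0, 0, 0, 0.085], [0, -0.037, 0.014, 0, 0, 0, 0.085], [0, -0.037, 0.014, 0, 0, 0, 0.085], [0, -0.037, 0.014, 0, 0, 0, 0.085], [0, -0.037, 0.014, 0, 0, 0, 0.085], [0, -0.037, 0.014, 0, 0, 0, 0.085], [0, -0.037, 0.014, 0, 0, 0, 0.085], [0, -0.037, 0.014, 0, 0, 0, 0.085], [0, -0.037, 0.014, 0, 0, 0, 0.085], [0, -0.037, 0.014, 0, 0, 0, 0.085], [0, -0.037, 0.014, 0, 0, 0, 0.085], [0, -0.037, 0.014, 0, 0, 0, 0.085], [0, -0.037, 0.014, 0, 0, 0, 0.085], [0, -0.037, 0.014, 0, 0, 0, 0.085], [0, -0.037, 0.014, 0, 0, 0, 0.085]]]}}

```text
t: 2.97
tool_pos: [0.4091, -0.0739, 0.306]
tool_rot: [0.037, 1.553, -0.037]
contact_force: [1.0, 0.4, 0.4]
opening: 0.0851
```

{"method": "arm_command", "body": {"plan": [[[0, -0.036, 0.01, 1.0, 0, 0, 0.085], [0, -0.036, 0.01, 0.8, 0, 0, 0.085], [0, -0.034, 0.0, 0, 0, 0, 0.085], [0, 0, 0, 0, 0, 0, 0.085], [0, 0, 0, 0, 0, 0, 0.085]]]}}

```text
t: 3.38
tool_pos: [0.4217, -0.194, 0.3059]
tool_rot: [0.072, 1.552, -0.074]
contact_force: [0.4, 0.4, 0.7]
opening: 0.0847
```

```bash
cat > look.py <<'E'
from h import *
import sys
def wproj(p):
    c=calibration("wrist");q=np.linalg.inv(c2w("wrist"))@np.append(p,1);t=np.arctan2(np.hypot(q[0],q[1]),q[2]);ph=np.arctan2(q[1],q[0])
    return np.array([c["cx"]+c["fx"]*t*np.cos(ph),c["cy"]+c["fy"]*t*np.sin(ph)])
if __name__=="__main__":
    T=c2w("wrist");o=ctrl.get_obs();im=get_image("wrist");save(im,sys.argv[1])
    M=R.from_rotvec(o["tool_rot"]).as_matrix();print("tcp",o["tool_pos"].round(4),"z",M[:,2].round(3),"y",M[:,1].round(3),"t",o["t"])
    for t in sys.argv[2:]:
        print(t,[(round(d["conf"],2),W("wrist",d["at"],T).round(3).tolist(),wproj(W("wrist",d["at"],T)).round().tolist()) for d in mark_of("wrist",t)[:3]])
E
python3 look.py w1.png target_grip target_bail target front_a crowded_tip crowded crowded_rear tile
```

```text
tcp [ 0.4217 -0.194   0.3059] z [ 0.996 -0.092  0.018] y [ 0.092  0.996 -0.   ] t 3.3833
target_grip []
target_bail [(0.74, [0.647, -0.196, 0.196], [267.0, 335.0])]
target [(0.94, [0.644, -0.193, 0.109], [266.0, 295.0]), (0.21, [0.477, -0.417, -0.004], [135.0, 186.0])]
front_a [(0.65, [0.53, -0.183, 0.113], [267.0, 233.0]), (0.57, [0.587, -0.183, 0.113], [270.0, 267.0]), (0.42, [0.641, -0.192, 0.11], [266.0, 294.0])]
crowded_tip [(0.67, [0.499, -0.182, 0.194], [269.0, 240.0])]
crowded [(0.95, [0.697, -0.198, 0.003], [263.0, 283.0]), (0.71, [0.413, -0.27, 0.003], [207.0, 143.0])]
crowded_rear []
tile [(0.8, [0.482, 0.009, 0.002], [371.0, 169.0])]
```

View pics/w1.png

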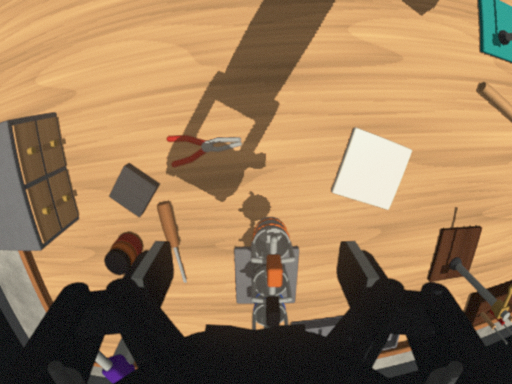

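Run:
```python
from look import *
print(wproj([0.527,-0.184,0.228]))
im=cv2.imread("pics/w1.png").astype(int);m=(im[...,2]>150)&(im[...,1]<110)&(im[...,0]<70);m[:225]=0;m[300:]=0;m[:,:255]=0;m[:,295:]=0
ys,xs=np.nonzero(m);print(xs.min(),xs.max(),ys.min(),ys.max(),xs[ys>ys.max()-8].mean(), xs.mean())
for y in(-.19,-.186,-.182): print(y,wproj([0.527,y,0.22]))
d=search_frame("wrist","front_b");print([(x["conf"],W("wrist",x["at"]).round(3)) for x in d])
o=ctrl.get_obs();print(o["tool_pos"],R.from_rotvec(o["tool_rot"]).as_matrix()[:,2])
```

```text
[270.67276053 278.38604687]
256 286 225 286 274.3225806451613 275.07207207207205
-0.19 [264.77021108 274.59449644]
-0.186 [268.47811343 274.29958049]
-0.182 [272.18580464 273.99596925]
[(0.95, array([ 0.525, -0.18 ,  0.152])), (0.68, array([ 0.648, -0.202,  0.151])), (0.55, array([ 0.588, -0.188,  0.171]))]
[ 0.42217255 -0.19206175  0.30628004] [ 0.99595611 -0.087853    0.01879565]
```

{"method": "arm_command", "body": {"plan": [[[0, 0.007, 0.035, 0, 1.1, 0, 0.06], [0, 0.007, 0.035, 0, 0, 0, 0.06], [0, 0.006, 0.033, 0, 0, 0, 0.06], [0.02, 0, 0, 0, 0, 0, 0.06], [0.02, 0, 0, 0, 0, 0, 0.06], [0.015, 0, 0, 0, 0, 0, 0.06], [0, 0, 0, 0, 0, 0, 0.06], [0, 0, 0, 0, 0, 0, 0.06]]]}}

```text
t: 4.55
tool_pos: [0.5319, -0.1775, 0.2499]
tool_rot: [0.064, 1.569, -0.069]
contact_force: [0.4, 0.3, 0.1]
opening: 0.06
```

```bash
python3 look.py w2.png front_b; python3 -c "
from look import *
a=get_image('side');c=a[140:260,230:360];save(cv2.resize(c,None,fx=6,fy=5),'d2.png')
for y in(-.188,-.184,-.18,-.176): print(y,wproj([0.527,y,0.228]))
im=cv2.imread('pics/w2.png').astype(int);m=(im[...,2]>150)&(im[...,1]<110)&(im[...,0]<70);m[:200]=0
n,l,s,ce=cv2.connectedComponentsWithStats(m.astype(np.uint8));print([x for x in s.tolist()[1:] if x[4]>20])
"
```

```text
tcp [ 0.5319 -0.1775  0.2499] z [ 0.996 -0.084  0.001] y [ 0.084  0.996 -0.003] t 4.55
front_b [(0.93, [0.525, -0.184, 0.109], [249.0, 164.0]), (0.78, [0.588, -0.186, 0.116], [252.0, 218.0])]
-0.188 [240.04049754 200.73083515]
-0.184 [245.47892782 200.29843379]
-0.18 [250.92965352 199.86302857]
-0.176 [256.38901976 199.4249003 ]
[]
```

View pics/d2.png

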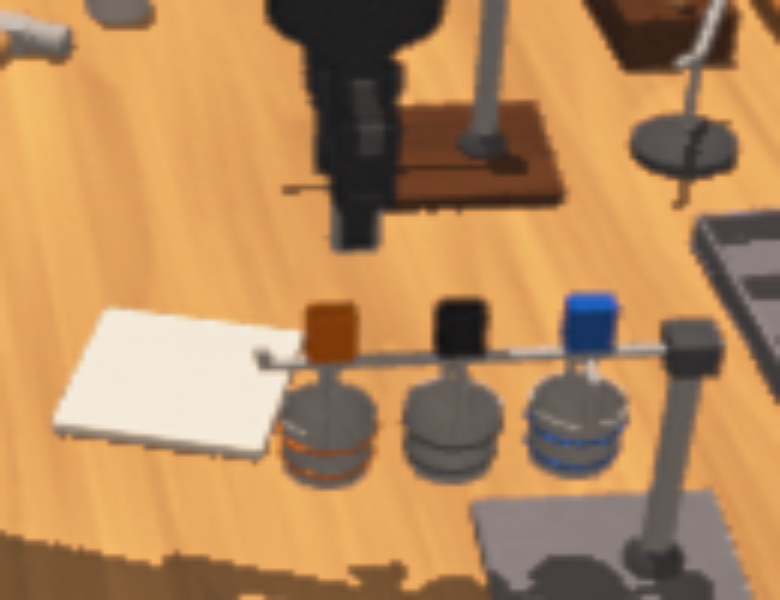

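The side view (d2) shows the hand above and slightly behind orange (crop 330,330). Next I check orange's y in the wrist view.

```bash
python3 -c "
from look import *
im=cv2.imread('pics/w2.png');h=cv2.cvtColor(im,cv2.COLOR_BGR2HSV)
m=((h[...,0]<14)&(h[...,1]>200)&(h[...,2]>60)).astype(np.uint8);m[:130]=0;m[:,:200]=0;m[:,310:]=0
n,l,s,ce=cv2.connectedComponentsWithStats(m);print([(x,c.round(1)) for x,c in zip(s.tolist()[1:],ce[1:]) if x[4]>15])
for x in(.515,.527,.539):print(wproj([x,-.181,.228]))
"
```

```text
[]
[248.04558202 184.24434653]
[249.56601856 199.97214627]
[251.04347404 215.14272116]
```

```bash
python3 -c "
import cv2
a=cv2.imread('pics/w2.png')[130:330,180:340];cv2.imwrite('pics/v3.png',cv2.resize(a,None,fx=3,fy=3,interpolation=2))"
```

```text
(no output)
```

View pics/v3.png

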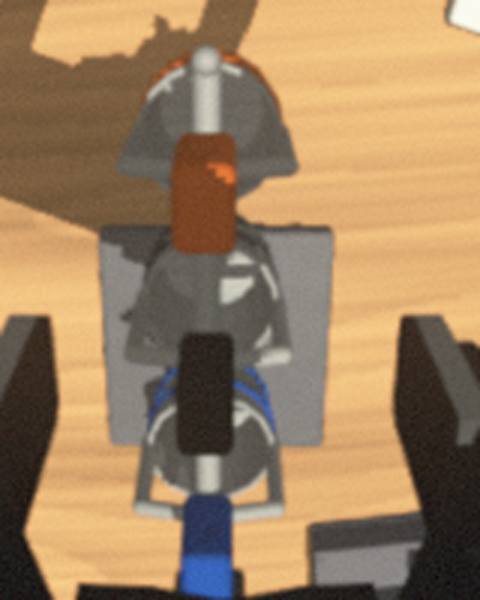

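{"method": "arm_command", "body": {"plan": [[[0, -0.004, -0.004, 0, 0, 0, 0.06], [0, 0, 0, 0, 0, 0, 0.06], [0.017, 0, 0, 0, 0, 0, 0.06], [0.016, 0, 0, 0, 0, 0, 0.06], [0.015, 0, 0, 0, 0, 0, 0.05], [0, 0, 0, 0, 0, 0, 0.05], [0, 0, 0, 0, 0, 0, 0.05]]], "squeeze": 40}}

```text
t: 5.28
tool_pos: [0.5307, -0.1856, 0.2122]
tool_rot: [0.059, 1.552, -0.077]
contact_force: [0.4, -0.6, -0.2]
opening: 0.0501
```

{"method": "arm_command", "body": {"plan": [[[0.006, 0.003, -0.004, 0, 1.0, 0, 0.05], [0.006, 0, 0, 0, 0, 0, 0.05], [0.002, 0, 0, 0, 0, 0, 0.05]]]}}

```text
t: 5.53
tool_pos: [0.528, -0.1831, 0.2012]
tool_rot: [0.059, 1.566, -0.079]
contact_force: [0.4, -0.5, -0.1]
opening: 0.0502
```

```bash
cat > st.py <<'E'
from h import *
o=ctrl.get_obs();M=R.from_rotvec(o["tool_rot"]).as_matrix()
print("pos",o["tool_pos"].round(4),"F",np.round(o["contact_force"],2),"op",round(float(o["opening"]),4),"t",o["t"])
x,y,z=M.T
print("heading",np.degrees(np.arctan2(z[1],z[0])).round(2),"pitch(fix by turn y=+)",np.degrees(z[2]).round(2),"roll(y.z deg)",np.degrees(y[2]).round(2))
E
python3 st.py
```

```text
pos [ 0.528  -0.1831  0.2012] F [ 0.44 -0.49 -0.12] op 0.0502 t 5.5333
heading -5.03 pitch(fix by turn y=+) 0.27 roll(y.z deg) -0.72
```

{"method": "arm_command", "body": {"plan": [[[0.001, 0, 0, 0, 0, 0.7, 0.05], [0, 0, 0, 0, 0, 0, 0.02], [0, 0, 0, 0, 0, 0, 0.0], [0, 0, 0, 0, 0, 0, 0.0], [0, 0, 0, 0, 0, 0, 0.0], [0, 0, 0, 0, 0, 0, 0.0]]], "squeeze": 40}}

```text
t: 6.03
tool_pos: [0.5287, -0.1834, 0.2013]
tool_rot: [0.069, 1.563, -0.069]
contact_force: [-0.5, -0.5, -0.1]
opening: 0.0005
```

```bash
python3 st.py
```

```text
pos [ 0.5287 -0.1834  0.2013] F [-0.54 -0.48 -0.06] op 0.0005 t 6.0333
heading -5.03 pitch(fix by turn y=+) 0.37 roll(y.z deg) 0.02
```

```bash
python3 look.py w3.png front_b; python3 -c "
from look import *
a=get_image('side');c=a[140:260,230:360];c=cv2.resize(c,(455,420))
b=get_image('scene')[150:270,150:250];b=cv2.resize(b,(345,420),interpolation=2)
save(np.hstack([c,b]),'v4.png')"
```

```text
tcp [ 0.5287 -0.1834  0.2013] z [ 0.996 -0.088  0.006] y [0.088 0.996 0.   ] t 6.0333
front_b [(0.63, [0.526, -0.185, 0.109], [253.0, 178.0])]
```

View pics/v4.png

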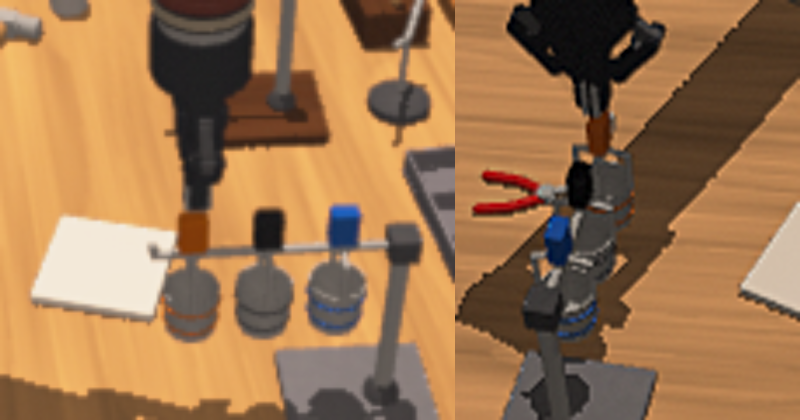

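```bash
python3 -c "
from h import *
o=ctrl.get_obs()
for z in (0.2013,.215,.229):
  p=proj('side',[.5287,-.1834,z]);q=proj('scene',[.5287,-.1834,z]);print(z,p,(p-[230,140])*3.5,(q-[150,150])*[3.45,3.5])
print(o)
for c in('side','scene'):
  for t in('front_b','front_a','crowded_rear','crowded_tip'):print(c,t,[(round(x['conf'],2),W(c,x['at']).round(3)) for x in mark_of(c,t)])
"
```

```text
0.2013 [285.37930314 208.86831421] [193.82756099 241.03909973] [141.62131395 144.0002213 ]
0.215 [285.5101986  205.18930747] [194.28569509 228.16257615] [140.30145763 132.42612455]
0.229 [285.64591661 201.37475579] [194.76070812 214.81164526] [138.9323     120.41969435]
{'t': 6.2333, 'q': array([-0.46838406, -0.11315924,  1.76023331,  0.00271118,  1.48890878,
       -1.95175232]), 'dq': array([-0.0014173 ,  0.00023661,  0.00159542, -0.00061379, -0.00146381,
       -0.00050109]), 'effort': array([-9.97435302e-03, -3.22900879e+01, -3.72672451e+01,  7.75442953e-03,
       -1.86477212e-02,  1.59865857e-05]), 'tool_pos': array([ 0.5286422 , -0.18333733,  0.20108064]), 'tool_rot': array([ 0.06889011,  1.56347421, -0.0686526 ]), 'contact_force': array([ 1.30198736, -0.40487607,  0.93885323]), 'wrist_torque': array([0.02912819, 0.04724516, 0.00669839]), 'opening': -9.94358232467159e-05}
side front_b [(0.81, array([ 0.589, -0.192,  0.107])), (0.64, array([0.483, 0.002, 0.005])), (0.63, array([ 0.527, -0.187,  0.113]))]
side front_a [(0.81, array([ 0.589, -0.192,  0.107])), (0.64, array([0.483, 0.002, 0.005])), (0.63, array([ 0.527, -0.187,  0.113]))]
side crowded_rear [(0.92, array([ 0.645, -0.196,  0.188]))]
side crowded_tip [(0.68, array([ 0.493, -0.181,  0.191]))]
scene front_b [(0.74, array([ 0.584, -0.191,  0.109])), (0.52, array([ 0.528, -0.183,  0.109])), (0.17, array([ 0.587, -0.455,  0.001]))]
scene front_a [(0.74, array([ 0.584, -0.191,  0.109])), (0.52, array([ 0.528, -0.183,  0.109])), (0.17, array([ 0.587, -0.455,  0.001]))]
scene crowded_rear [(0.94, array([ 0.648, -0.194,  0.192])), (0.46, array([ 0.644, -0.191,  0.217]))]
scene crowded_tip [(0.89, array([ 0.496, -0.178,  0.196])), (0.54, array([ 0.584, -0.189,  0.108]))]
```

```bash
python3 -c "
from look import *
for z in (.25,.26,.27,.28,.29): print(z,proj('side',[.532,-.1775+.035,z]))
c=calibration('wrist');
for dx in(-.04,-.03,-.02,-.01,0):
  o=ctrl.get_obs();M=R.from_rotvec(o['tool_rot']).as_matrix();print(dx,wproj(o['tool_pos']+M@[dx,0,0]))
a=cv2.imread('pics/w3.png')[130:384,150:370];cv2.imwrite('pics/v5.png',cv2.resize(a,None,fx=2.3,fy=2.3,interpolation=2))"
```

```text
0.25 [284.20293073 186.03577895]
0.26 [284.29201809 183.23985536]
0.27 [284.38204109 180.41456732]
0.28 [284.47301457 177.5594498 ]
0.29 [284.56495364 174.67402786]
-0.04 [253.95817861 247.13031422]
-0.03 [253.98313992 238.87411301]
-0.02 [254.00588029 231.44337586]
-0.01 [254.0266539  224.72823287]
0 [254.04568334 218.63602238]
```

View pics/v5.png

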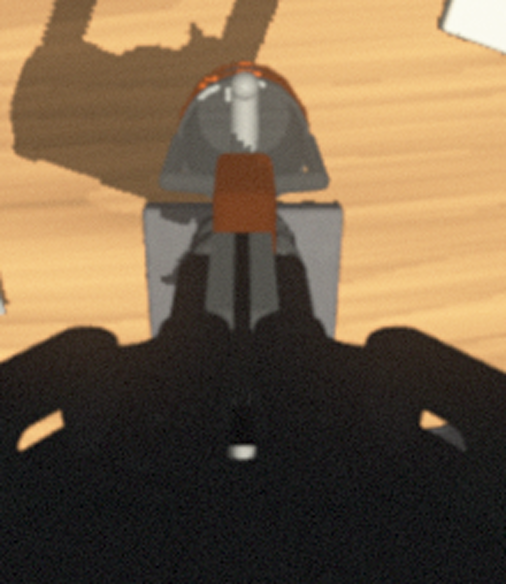

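Both views show the closed fingertips ending at the top of the orange grip, about 30 mm above where the reported TCP should put them. I'll open, go lower in small steps and feel.

{"method": "arm_command", "body": {"plan": [[[0, 0, 0, 0, 0, 0, 0.045], [0, 0, 0, 0, 0, 0, 0.045], [0, 0, 0, 0, 0.3, 0, 0.045], [0.006, 0, 0, 0, 0, 0, 0.045], [0.006, 0, 0, 0, 0, 0, 0.045], [0.006, 0, 0, 0, 0, 0, 0.045], [0, 0, 0, 0, 0, 0, 0.045]]], "squeeze": 40}}

```text
t: 7.22
tool_pos: [0.5287, -0.1833, 0.1812]
tool_rot: [0.069, 1.569, -0.069]
contact_force: [-0.2, 1.1, 0.0]
opening: 0.0451
```

```bash
python3 st.py; python3 -c "
from h import *
a=get_image('side');c=a[160:260,240:340];c=cv2.resize(c,(400,400),interpolation=2)
b=get_image('scene')[140:240,150:250];b=cv2.resize(b,(400,400),interpolation=2)
save(np.hstack([c,b]),'v6.png')"
```

```text
pos [ 0.5287 -0.1833  0.1812] F [-0.16  1.14  0.04] op 0.0451 t 7.2167
heading -5.02 pitch(fix by turn y=+) 0.03 roll(y.z deg) 0.02
```

View pics/v6.png

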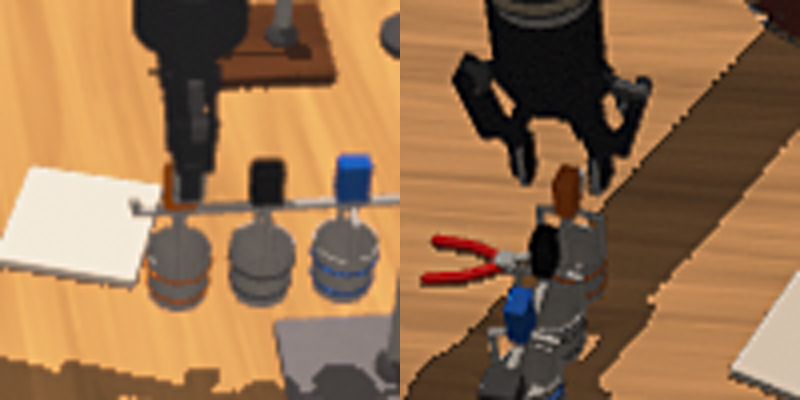

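```bash
python3 -c "
from h import *
print('near tip',tri((150+125/4,140+184/4),(240+190/4,160+200/4)))
print('grip top',tri((150+167/4,140+167/4),(240+178/4,160+165/4)))
print('grip bottom',tri((150+165/4,140+215/4),(240+176/4,160+208/4)))
print('blue top',tri((150+122/4,140+290/4),(240+355/4,160+157/4)))
"
```

```text
near tip (array([ 0.52913379, -0.2100475 ,  0.22060465]), np.float64(0.08805090784233016), np.float64(0.10377321319242583))
grip top (array([ 0.5233911 , -0.18170011,  0.2316047 ]), np.float64(0.7556052547362242), np.float64(0.8505644153198091))
grip bottom (array([ 0.52604686, -0.18355581,  0.18884136]), np.float64(0.29481888550702706), np.float64(0.34135424172472995))
blue top (array([ 0.64412153, -0.19150339,  0.23191278]), np.float64(1.1133370929024977), np.float64(1.2783156964902105))
```

{"method": "arm_command", "body": {"plan": [[[0.004, 0, -0.003, 0, 0, 0, 0.045], [0.004, 0, 0, 0, 0, 0, 0.045], [0.004, 0, 0, 0, 0, 0, 0.045], [0, 0, 0, 0, 0, 0, 0.02], [0, 0, 0, 0, 0, 0, 0.0], [0, 0, 0, 0, 0, 0, 0.0], [0, 0, 0, 0, 0, 0, 0.0], [0, 0, 0, 0, 0, 0, 0.0]]], "squeeze": 40}}

```text
t: 7.98
tool_pos: [0.5261, -0.1833, 0.1698]
tool_rot: [0.068, 1.567, -0.069]
contact_force: [-1.1, -0.5, 0.1]
opening: 0.015
```

```bash
python3 st.py; python3 -c "
from h import *
a=get_image('side');c=a[160:260,240:340];c=cv2.resize(c,(400,400),interpolation=2)
b=get_image('scene')[140:240,150:250];b=cv2.resize(b,(400,400),interpolation=2)
save(np.hstack([c,b]),'v7.png')"
```

```text
pos [ 0.5261 -0.1833  0.1698] F [-1.12 -0.45  0.1 ] op 0.015 t 7.9833
heading -5.02 pitch(fix by turn y=+) 0.16 roll(y.z deg) -0.02
```

View pics/v7.png

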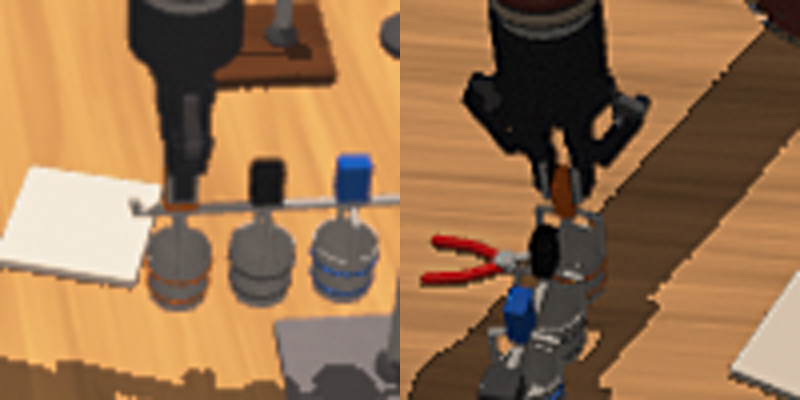

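v7: the grip is held (opening 15 mm), with the tips just above the bail. I now lift about 20 mm.

{"method": "arm_command", "body": {"plan": [[[-0.006, 0, 0, 0, 0, 0, 0.0], [-0.006, 0, 0, 0, 0, 0, 0.0], [-0.006, 0, 0, 0, 0, 0, 0.0], [-0.003, 0, 0, 0, 0, 0, 0.0], [0, 0, 0, 0, 0, 0, 0.0]]]}}

```text
t: 8.5
tool_pos: [0.5255, -0.1831, 0.1921]
tool_rot: [0.069, 1.569, -0.069]
contact_force: [0.5, 0.3, -2.8]
opening: 0.0151
```

```bash
cat > chk.py <<'E'
from h import *
import sys
exec(open("st.py").read().split("\n",1)[1])
for cam in("scene","side"):
    get_image(cam)
    for t in sys.argv[1:]: print(cam,t,[(round(d["conf"],2),W(cam,d["at"]).round(3).tolist()) for d in mark_of(cam,t)[:3]])
E
python3 chk.py front_b
```

```text
pos [ 0.5255 -0.1831  0.1921] F [ 0.51  0.27 -2.84] op 0.0151 t 8.5
heading -5.02 pitch(fix by turn y=+) 0.07 roll(y.z deg) 0.01
scene front_b [(0.84, [0.586, -0.188, 0.11]), (0.77, [0.527, -0.183, 0.131])]
side front_b [(0.75, [0.587, -0.188, 0.105]), (0.72, [0.524, -0.183, 0.134]), (0.57, [0.71, 0.226, 0.0])]
```

{"method": "arm_command", "body": {"plan": [[[0, 0, -0.015, 0, 0, 0, 0.0], [0, 0, -0.02, 0, 0, 0, 0.0], [0, 0, -0.02, 0, 0, 0, 0.0], [0, 0, -0.02, 0, 0, 0, 0.0], [0, 0, -0.012, 0, 0, 0, 0.0], [0, 0, 0, 0, 0, 0, 0.0]]]}}

```text
t: 9.2
tool_pos: [0.4342, -0.1741, 0.1876]
tool_rot: [0.07, 1.575, -0.066]
contact_force: [-0.1, -0.2, -2.5]
opening: 0.0149
```

```bash
python3 st.py
```

```text
pos [ 0.4342 -0.1741  0.1876] F [-0.12 -0.17 -2.47] op 0.0149 t 9.2
heading -4.96 pitch(fix by turn y=+) -0.3 roll(y.z deg) 0.17
```

{"method": "arm_command", "body": {"plan": [[[-0.001, 0.012, 0.003, 0, 0, 0, 0.0], [-0.001, 0.024, 0.003, 0, 0, 0, 0.0], [-0.001, 0.032, 0.003, 0, 0, 0, 0.0], [-0.001, 0.032, 0.003, 0, 0, 0, 0.0], [-0.001, 0.032, 0.003, 0, 0, 0, 0.0], [-0.001, 0.032, 0.003, 0, 0, 0, 0.0], [-0.001, 0.032, 0.003, 0, 0, 0, 0.0], [0, 0.032, 0.003, 0, 0, 0, 0.0], [0, 0.032, 0.003, 0, 0, 0, 0.0], [0, 0.032, 0.003, 0, 0, 0, 0.0], [0, 0.032, 0.003, 0, 0, 0, 0.0], [0, 0.032, 0.003, 0, 0, 0, 0.0], [0, 0.024, 0.003, 0, 0, 0, 0.0], [0, 0.012, 0.003, 0, 0, 0, 0.0], [0, 0, 0, 0, 0, 0, 0.0], [0, 0, 0, 0, 0, 0, 0.0]]]}}

```text
t: 10.53
tool_pos: [0.5199, 0.2335, 0.1918]
tool_rot: [0.074, 1.572, -0.069]
contact_force: [0.2, -0.0, -2.1]
opening: 0.0151
```

```bash
python3 chk.py front_b spare spare_post; python3 -c "
from h import *
a=get_image('side')[90:170,240:330];c=cv2.resize(a,(400,356),interpolation=2)
b=get_image('scene')[180:280,290:380];b=cv2.resize(b,(400,444),interpolation=2)[:356]
save(np.hstack([c,b]),'v8.png')"
```

```text
pos [0.5199 0.2335 0.1918] F [ 0.22 -0.02 -2.12] op 0.0151 t 10.5333
heading -5.2 pitch(fix by turn y=+) -0.13 roll(y.z deg) 0.18
scene front_b [(0.76, [0.583, -0.189, 0.11]), (0.55, [0.518, 0.235, 0.132]), (0.55, [0.494, -0.178, 0.194])]
scene spare [(0.56, [0.707, 0.229, 0.001]), (0.56, [0.217, 0.329, -0.001])]
scene spare_post [(0.71, [0.712, 0.232, 0.215]), (0.6, [0.707, 0.228, 0.002])]
side front_b [(0.91, [0.589, -0.19, 0.108]), (0.71, [0.521, 0.231, 0.134])]
side spare [(0.83, [0.217, 0.331, -0.0]), (0.6, [0.711, 0.227, 0.003])]
side spare_post [(0.96, [0.708, 0.236, 0.21]), (0.6, [0.223, 0.328, 0.214]), (0.17, [0.646, -0.196, 0.216])]
```

View pics/v8.png

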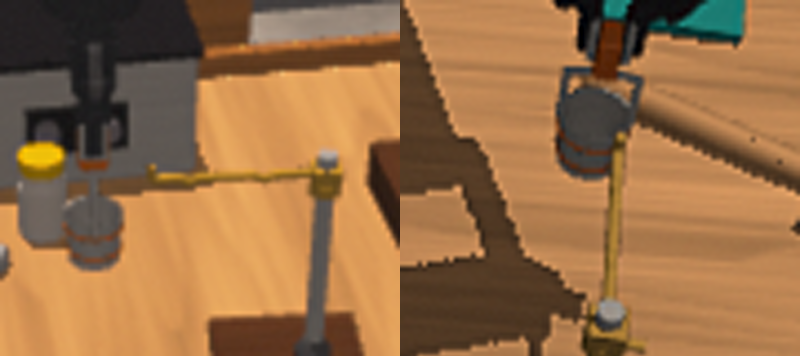

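```bash
python3 -c "
from h import *
s=lambda x,y:(290+(x-400)/4.444,180+y/4.444); d=lambda x,y:(240+x/4.444,90+y/4.444)
print(tri(s(620,137),d(152,168)));print(tri(s(619,152),d(166,181)));print(tri(s(608,298),d(306,176)))
# predicted pixel lines for axis at heights
for h in(.176,.182,.188,.194):
  print(h,[((proj('side',[.709-.9955*u,.230+.094*u,h])-[240,90])*4.444).round(0).tolist()+((proj('scene',[.709-.9955*u,.230+.094*u,h])-[290,180])*4.444+[400,0]).round(0).tolist() for u in(.03,.08,.14)])
"
```

```text
(array([0.56923089, 0.24285646, 0.20505185]), np.float64(0.6863801446000934), np.float64(0.5523202878677012))
(array([0.57792877, 0.2412606 , 0.19628634]), np.float64(1.6605867701330226), np.float64(1.3405849928058728))
(array([0.69132216, 0.23051517, 0.19447575]), np.float64(1.2837401152519021), np.float64(0.9617144987649056))
0.176 [[285.0, 191.0, 602.0, 306.0], [224.0, 193.0, 607.0, 243.0], [150.0, 196.0, 612.0, 171.0]]
0.182 [[286.0, 185.0, 604.0, 300.0], [224.0, 187.0, 608.0, 237.0], [150.0, 190.0, 613.0, 165.0]]
0.188 [[286.0, 178.0, 605.0, 294.0], [224.0, 181.0, 610.0, 230.0], [150.0, 184.0, 614.0, 158.0]]
0.194 [[286.0, 172.0, 607.0, 288.0], [225.0, 174.0, 611.0, 224.0], [150.0, 177.0, 616.0, 152.0]]
```

{"method": "arm_command", "body": {"plan": [[[0, 0.007, 0, 0, 0, 0, 0.0], [0, 0.007, 0, 0, 0, 0, 0.0], [0, 0, 0, 0, 0, 0, 0.0], [0, 0, 0.015, 0, 0, 0, 0.0], [0, 0, 0.018, 0, 0, 0, 0.0], [0, 0, 0.018, 0, 0, 0, 0.0], [0, 0, 0, 0, 0, 0, 0.0]]]}}

```text
t: 11.62
tool_pos: [0.5731, 0.2448, 0.193]
tool_rot: [0.075, 1.57, -0.067]
contact_force: [0.0, 0.4, -1.4]
opening: 0.015
```

```bash
python3 chk.py front_b
```

```text
pos [0.5731 0.2448 0.193 ] F [ 0.    0.38 -1.39] op 0.015 t 11.6167
heading -5.17 pitch(fix by turn y=+) -0.01 roll(y.z deg) 0.27
scene front_b [(0.94, [0.572, 0.247, 0.13]), (0.57, [0.585, -0.187, 0.107])]
side front_b [(0.68, [0.591, -0.189, 0.108]), (0.55, [0.572, 0.239, 0.133])]
```

{"method": "arm_command", "body": {"plan": [[[0.001, -0.001, 0.018, 0, 0, -0.2, 0.0], [0, 0, 0.018, 0, 0, 0, 0.0], [0, 0, 0.018, 0, 0, 0, 0.0], [0, 0, 0.015, 0, 0, 0, 0.0], [0, 0, 0.01, 0, 0, 0, 0.0], [0, 0, 0, 0, 0, 0, 0.0], [0, 0, 0, 0, 0, 0, 0.0]]]}}

```text
t: 12.4
tool_pos: [0.6464, 0.2392, 0.1918]
tool_rot: [0.067, 1.575, -0.066]
contact_force: [0.5, 0.1, -0.2]
opening: 0.0152
```

```bash
python3 chk.py front_b
```

```text
pos [0.6464 0.2392 0.1918] F [ 0.47  0.14 -0.24] op 0.0152 t 12.4
heading -4.85 pitch(fix by turn y=+) -0.3 roll(y.z deg) 0.05
scene front_b [(0.57, [0.647, 0.242, 0.13]), (0.51, [0.586, -0.189, 0.108]), (0.26, [0.414, -0.277, 0.003])]
side front_b [(0.65, [0.648, 0.236, 0.131]), (0.62, [0.498, -0.18, 0.191]), (0.55, [0.588, -0.191, 0.107])]
```

{"method": "arm_command", "body": {"plan": [[[0, -0.0025, 0.007, 0, 0, 0, 0.0], [0, 0, 0.006, 0, 0, 0, 0.0], [0, 0, 0, 0, 0, 0, 0.0]]]}}

```text
t: 12.85
tool_pos: [0.6587, 0.2358, 0.1926]
tool_rot: [0.066, 1.574, -0.064]
contact_force: [0.2, 0.0, -1.0]
opening: 0.0148
```

```bash
cat > fz.py <<'E'
from h import *
F=[]
for i in range(8): get_image("side");F.append(ctrl.get_obs()["contact_force"])
F=np.array(F);print("Fmean",F.mean(0).round(2),"sd",F.std(0).round(2),"z",F[:,2].round(2))
E
python3 fz.py; python3 chk.py front_b
```

```text
Fmean [ 0.02 -0.07 -1.93] sd [0.44 0.54 0.46] z [-1.93 -1.78 -2.1  -1.25 -1.31 -2.77 -2.19 -2.11]
pos [0.6578 0.2361 0.1924] F [-0.79 -0.69 -2.11] op 0.0151 t 13.25
heading -4.74 pitch(fix by turn y=+) -0.28 roll(y.z deg) 0.06
scene front_b [(0.81, [0.585, -0.189, 0.107])]
side front_b [(0.73, [0.587, -0.193, 0.107]), (0.53, [0.657, 0.237, 0.131])]
```

{"method": "arm_command", "body": {"plan": [[[0.006, 0, 0, 0, 0, 0, 0.0], [0.005, 0, 0, 0, 0, 0, 0.0], [0.003, 0, 0, 0, 0, 0, 0.0], [0, 0, 0, 0, 0, 0, 0.0]]]}}

```text
t: 13.78
tool_pos: [0.6577, 0.2362, 0.177]
tool_rot: [0.066, 1.574, -0.064]
contact_force: [-0.1, -0.6, -2.1]
opening: 0.0153
```

```bash
python3 st.py
```

```text
pos [0.6577 0.2362 0.177 ] F [-0.1  -0.58 -2.09] op 0.0153 t 13.7833
heading -4.74 pitch(fix by turn y=+) -0.27 roll(y.z deg) 0.06
```

{"method": "arm_command", "body": {"plan": [[[0.002, 0, 0, 0, 0, 0, 0.0], [0.002, 0, 0, 0, 0, 0, 0.0], [0, 0, 0, 0, 0, 0, 0.0]]]}}

```text
t: 14.03
tool_pos: [0.6579, 0.2362, 0.1733]
tool_rot: [0.066, 1.574, -0.064]
contact_force: [-0.4, -0.3, 1.7]
opening: 0.0147
```

{"method": "arm_command", "body": {"plan": [[[0.002, 0, 0, 0, 0, 0, 0.0], [0, 0, 0, 0, 0, 0, 0.0]]]}}

```text
t: 14.2
tool_pos: [0.6587, 0.2362, 0.1731]
tool_rot: [0.066, 1.571, -0.064]
contact_force: [-0.9, -0.3, 0.4]
opening: 0.0152
```

{"method": "arm_command", "body": {"plan": [[[0.002, 0, 0, 0, 0, 0, 0.0], [0, 0, 0, 0, 0, 0, 0.0]]]}}

```text
t: 14.37
tool_pos: [0.6592, 0.2362, 0.1726]
tool_rot: [0.067, 1.57, -0.064]
contact_force: [-1.2, 0.2, 2.5]
opening: 0.0148
```

{"method": "arm_command", "body": {"plan": [[[0.002, 0, 0, 0, 0, 0, 0.0], [0, 0, 0, 0, 0, 0, 0.0]]]}}

```text
t: 14.53
tool_pos: [0.6592, 0.2362, 0.1717]
tool_rot: [0.067, 1.569, -0.063]
contact_force: [-2.1, -1.7, 3.9]
opening: 0.0151
```

```bash
sed -i 's/range(8)/range(4)/' fz.py; python3 fz.py; python3 st.py
```

```text
Fmean [-1.77 -0.77  3.9 ] sd [0.23 0.19 0.42] z [3.19 4.02 4.18 4.23]
pos [0.6592 0.2362 0.1717] F [-1.76 -0.59  4.23] op 0.015 t 14.7333
heading -4.74 pitch(fix by turn y=+) 0.02 roll(y.z deg) 0.12
```

{"method": "arm_command", "body": {"plan": [[[0.002, 0, 0, 0, 0, 0, 0.0], [0.001, 0, 0, 0, 0, 0, 0.0], [0, 0, 0, 0, 0, 0, 0.0], [0, 0, 0, 0, 0, 0, 0.0], [0, 0, 0, 0, 0, 0, 0.0]]]}}

```text
t: 15.15
tool_pos: [0.6593, 0.2363, 0.1713]
tool_rot: [0.067, 1.568, -0.063]
contact_force: [-2.0, -1.0, 4.6]
opening: 0.015
```

```bash
python3 fz.py; python3 st.py
```

```text
Fmean [-2.64 -0.98  4.99] sd [0.39 0.17 0.88] z [3.49 5.4  5.75 5.33]
pos [0.6593 0.2363 0.171 ] F [-2.8  -1.12  5.33] op 0.0153 t 15.35
heading -4.74 pitch(fix by turn y=+) 0.07 roll(y.z deg) 0.12
```

{"method": "arm_command", "body": {"plan": [[[0.0015, 0, 0, 0, 0, 0, 0.0], [0.0003, 0, 0, 0, 0, 0, 0.0], [0.0003, 0, 0, 0, 0, 0, 0.0], [0.0003, 0, 0, 0, 0, 0, 0.0], [0.0003, 0, 0, 0, 0, 0, 0.0], [0.0003, 0, 0, 0, 0, 0, 0.0], [0.0003, 0, 0, 0, 0, 0, 0.0], [0.0003, 0, 0, 0, 0, 0, 0.0], [0.0003, 0, 0, 0, 0, 0, 0.0], [0.0003, 0, 0, 0, 0, 0, 0.0]]]}}

```text
t: 16.18
tool_pos: [0.6594, 0.2362, 0.1705]
tool_rot: [0.066, 1.568, -0.063]
contact_force: [-3.1, -0.5, 5.4]
opening: 0.015
```

```bash
python3 fz.py; python3 chk.py front_b
```

```text
Fmean [-2.96 -1.24  5.99] sd [0.33 0.31 0.23] z [6.14 6.23 5.62 5.96]
pos [0.6594 0.2363 0.1705] F [-3.12 -1.47  5.96] op 0.0151 t 16.3833
heading -4.73 pitch(fix by turn y=+) 0.11 roll(y.z deg) 0.12
scene front_b [(0.73, [0.583, -0.188, 0.109]), (0.21, [0.414, -0.276, 0.004])]
side front_b [(0.63, [0.589, -0.193, 0.106]), (0.53, [0.659, 0.233, 0.113])]
```

{"method": "arm_command", "body": {"plan": [[[-0.0015, 0, 0, 0, 0, 0, 0.0], [-0.0015, 0, 0, 0, 0, 0, 0.0], [0, 0, 0, 0, 0, 0, 0.0], [0, 0, 0, 0, 0, 0, 0.0]]]}}

```text
t: 16.92
tool_pos: [0.6593, 0.2362, 0.1722]
tool_rot: [0.066, 1.568, -0.063]
contact_force: [-1.9, -1.1, 2.4]
opening: 0.0149
```

```bash
python3 fz.py; python3 st.py
```

```text
Fmean [-1.61 -0.9   2.92] sd [0.13 0.25 0.67] z [3.43 2.99 3.46 1.8 ]
pos [0.6592 0.2362 0.1724] F [-1.71 -0.59  1.8 ] op 0.0149 t 17.1167
heading -4.73 pitch(fix by turn y=+) 0.08 roll(y.z deg) 0.11
```

{"method": "arm_command", "body": {"plan": [[[-0.0015, 0, 0, 0, 0, 0, 0.0], [0, 0, 0, 0, 0, 0, 0.0], [0, 0, 0, 0, 0, 0, 0.025], [0, 0, 0, 0, 0, 0, 0.045], [0, 0, 0, 0, 0, 0, 0.045], [0, 0, 0, 0, 0, 0, 0.045]]]}}

```text
t: 17.62
tool_pos: [0.6592, 0.2365, 0.1714]
tool_rot: [0.067, 1.569, -0.063]
contact_force: [1.0, 0.3, -0.2]
opening: 0.0451
```

{"method": "arm_command", "body": {"plan": [[[-0.008, 0, 0, 0, 0, 0, 0.045], [-0.015, 0, 0, 0, 0, 0, 0.045], [-0.02, 0, 0, 0, 0, 0, 0.045], [-0.017, 0, 0, 0, 0, 0, 0.045], [0, -0.031, -0.003, 0, 0, 0, 0.045], [0, -0.031, -0.003, 0, 0, 0, 0.045], [0, -0.031, -0.003, 0, 0, 0, 0.045], [0, -0.031, -0.003, 0, 0, 0, 0.045], [0, -0.031, -0.003, 0, 0, 0, 0.045], [0, -0.031, -0.003, 0, 0, 0, 0.045], [0, -0.031, -0.003, 0, 0, 0, 0.045], [0, -0.031, -0.003, 0, 0, 0, 0.045], [0, -0.031, -0.003, 0, 0, 0, 0.045], [0, -0.031, -0.003, 0, 0, 0, 0.045], [0, -0.031, -0.003, 0, 0, 0, 0.045], [0, -0.031, -0.003, 0, 0, 0, 0.045], [0, -0.031, -0.003, 0, 0, 0, 0.045], [0, 0, 0, 0, 0, 0, 0.045], [0, 0, 0, 0, 0, 0, 0.045]]]}}

```text
t: 19.2
tool_pos: [0.5914, -0.1795, 0.2656]
tool_rot: [0.059, 1.533, -0.062]
contact_force: [0.6, 0.1, -0.5]
opening: 0.0454
```

```bash
python3 chk.py front_b
```

```text
pos [ 0.5914 -0.1795  0.2656] F [ 0.57  0.06 -0.46] op 0.0454 t 19.2
heading -4.45 pitch(fix by turn y=+) 2.1 roll(y.z deg) -0.01
scene front_b [(0.83, [0.661, 0.23, 0.115]), (0.61, [0.584, -0.189, 0.11]), (0.45, [0.709, 0.231, 0.017])]
side front_b [(0.88, [0.588, -0.19, 0.104]), (0.41, [0.663, 0.229, 0.117])]
```

{"method": "arm_command", "body": {"plan": [[[0, -0.009, -0.005, 0.5, 2.1, 0, 0.045], [0, 0, 0, 0, 0, 0, 0.045], [0.015, 0, 0, 0, 0, 0, 0.045], [0.02, 0, 0, 0, 0, 0, 0.045], [0.015, 0, 0, 0, 0, 0, 0.045], [0, 0, 0, 0, 0, 0, 0.045]]]}}

```text
t: 19.9
tool_pos: [0.5881, -0.1787, 0.2114]
tool_rot: [0.059, 1.568, -0.056]
contact_force: [-0.9, -0.1, -0.0]
opening: 0.0449
```

```bash
python3 st.py
```

```text
pos [ 0.5881 -0.1787  0.2114] F [-0.86 -0.12 -0.03] op 0.0449 t 19.9
heading -4.19 pitch(fix by turn y=+) 0.12 roll(y.z deg) 0.09
```

{"method": "arm_command", "body": {"plan": [[[0, -0.005, -0.002, 0.4, 0, 0, 0.045], [0, -0.005, -0.001, 0.4, 0, 0, 0.045], [0, 0, 0, 0, 0, 0, 0.045]]]}}

```text
t: 20.15
tool_pos: [0.5835, -0.1867, 0.2093]
tool_rot: [0.069, 1.57, -0.065]
contact_force: [0.1, 0.1, 0.4]
opening: 0.045
```

```bash
python3 st.py
```

```text
pos [ 0.5835 -0.1867  0.2093] F [0.12 0.05 0.36] op 0.045 t 20.15
heading -4.89 pitch(fix by turn y=+) -0.02 roll(y.z deg) 0.17
```

{"method": "arm_command", "body": {"plan": [[[0.008, -0.0015, 0.0025, 0, 0, 0, 0.045], [0.014, 0, 0, 0, 0, 0, 0.045], [0.01, 0, 0, 0, 0, 0, 0.045], [0.004, 0, 0, 0, 0, 0, 0.045], [0, 0, 0, 0, 0, 0, 0.045]]]}}

```text
t: 20.57
tool_pos: [0.5873, -0.1897, 0.1723]
tool_rot: [0.069, 1.565, -0.067]
contact_force: [-0.4, -0.5, -0.5]
opening: 0.0449
```

```bash
python3 st.py
```

```text
pos [ 0.5873 -0.1897  0.1723] F [-0.42 -0.53 -0.5 ] op 0.0449 t 20.5667
heading -4.95 pitch(fix by turn y=+) 0.25 roll(y.z deg) 0.09
```

Well placed; close.

{"method": "arm_command", "body": {"plan": [[[0.002, 0, -0.001, 0, 0, 0, 0.03], [0, 0, 0, 0, 0, 0, 0.0], [0, 0, 0, 0, 0, 0, 0.0], [0, 0, 0, 0, 0, 0, 0.0], [0, 0, 0, 0, 0, 0, 0.0]]], "squeeze": 40}}

```text
t: 20.98
tool_pos: [0.5861, -0.1889, 0.1696]
tool_rot: [0.07, 1.566, -0.066]
contact_force: [-0.7, -0.9, -1.4]
opening: 0.0153
```

```bash
python3 st.py
```

```text
pos [ 0.5861 -0.1889  0.1696] F [-0.68 -0.95 -1.36] op 0.0153 t 20.9833
heading -4.93 pitch(fix by turn y=+) 0.19 roll(y.z deg) 0.15
```

{"method": "arm_command", "body": {"plan": [[[-0.006, 0, 0, 0, 0, 0, 0.0], [-0.006, 0, 0, 0, 0, 0, 0.0], [-0.006, 0, 0, 0, 0, 0, 0.0], [-0.003, 0, 0, 0, 0, 0, 0.0], [0, 0, 0, 0, 0, 0, 0.0], [0, 0, -0.015, 0, 0, 0, 0.0], [0, 0, -0.018, 0, 0, 0, 0.0], [0, 0, -0.015, 0, 0, 0, 0.0], [0, 0, 0, 0, 0, 0, 0.0]]]}}

```text
t: 21.73
tool_pos: [0.5373, -0.1852, 0.1933]
tool_rot: [0.068, 1.565, -0.066]
contact_force: [0.2, -0.2, -2.6]
opening: 0.0149
```

```bash
python3 chk.py front_a
```

```text
pos [ 0.5373 -0.1852  0.1933] F [ 0.18 -0.2  -2.63] op 0.0149 t 21.7333
heading -4.89 pitch(fix by turn y=+) 0.26 roll(y.z deg) 0.08
scene front_a [(0.84, [0.662, 0.234, 0.113]), (0.58, [0.646, -0.195, 0.192]), (0.54, [0.537, -0.183, 0.13])]
side front_a [(0.76, [0.544, -0.189, 0.131])]
```

{"method": "arm_command", "body": {"plan": [[[0, 0, -0.015, 0, 0.2, 0, 0.0], [0, 0, -0.02, 0, 0, 0, 0.0], [0, 0, -0.02, 0, 0, 0, 0.0], [0, 0, -0.02, 0, 0, 0, 0.0], [0, 0, -0.018, 0, 0, 0, 0.0], [0, 0, 0, 0, 0, 0, 0.0]]]}}

```text
t: 22.43
tool_pos: [0.4479, -0.1779, 0.1929]
tool_rot: [0.066, 1.567, -0.063]
contact_force: [-0.3, -0.4, -2.3]
opening: 0.0151
```

{"method": "arm_command", "body": {"plan": [[[-0.001, 0.012, 0.003, 0, 0, 0, 0.0], [-0.001, 0.024, 0.003, 0, 0, 0, 0.0], [-0.001, 0.032, 0.003, 0, 0, 0, 0.0], [-0.001, 0.032, 0.003, 0, 0, 0, 0.0], [-0.001, 0.032, 0.003, 0, 0, 0, 0.0], [-0.001, 0.032, 0.003, 0, 0, 0, 0.0], [-0.001, 0.032, 0.003, 0, 0, 0, 0.0], [0, 0.032, 0.003, 0, 0, 0, 0.0], [0, 0.032, 0.003, 0, 0, 0, 0.0], [0, 0.032, 0.003, 0, 0, 0, 0.0], [0, 0.032, 0.003, 0, 0, 0, 0.0], [0, 0.032, 0.003, 0, 0, 0, 0.0], [0, 0.032, 0.003, 0, 0, 0, 0.0], [0, 0.016, 0, 0, 0, 0, 0.0], [0, 0.008, 0, 0, 0, 0, 0.0], [0, 0, 0, 0, 0, 0, 0.0], [0, 0, 0, 0, 0, 0, 0.0]]]}}

```text
t: 23.85
tool_pos: [0.5393, 0.2538, 0.2027]
tool_rot: [0.067, 1.554, -0.063]
contact_force: [-0.6, -0.5, -2.5]
opening: 0.0153
```

```bash
python3 chk.py front_a; python3 fz.py
```

```text
pos [0.5393 0.2538 0.2027] F [-0.56 -0.49 -2.5 ] op 0.0153 t 23.85
heading -4.75 pitch(fix by turn y=+) 0.9 roll(y.z deg) 0.19
scene front_a [(0.94, [0.538, 0.255, 0.142]), (0.84, [0.66, 0.232, 0.114]), (0.22, [0.483, 0.009, 0.002])]
side front_a [(0.74, [0.543, 0.25, 0.141]), (0.67, [0.473, -0.416, -0.001]), (0.52, [0.662, 0.23, 0.116])]
Fmean [-0.02 -0.02 -2.19] sd [0.16 0.5  0.28] z [-2.21 -2.56 -1.78 -2.2 ]
```

{"method": "arm_command", "body": {"plan": [[[0, -0.004, -0.006, 0, 0.9, 0, 0.0], [0, -0.004, -0.006, 0, 0, 0, 0.0], [0.005, 0, 0, 0, 0, 0, 0.0], [0.005, 0, 0, 0, 0, 0, 0.0], [0, 0, 0, 0, 0, 0, 0.0]]]}}

```text
t: 24.67
tool_pos: [0.5252, 0.2439, 0.1929]
tool_rot: [0.071, 1.57, -0.065]
contact_force: [0.5, -0.7, -2.4]
opening: 0.0152
```

```bash
python3 st.py
```

```text
pos [0.5252 0.2439 0.1929] F [ 0.48 -0.72 -2.41] op 0.0152 t 24.6667
heading -4.96 pitch(fix by turn y=+) 0.0 roll(y.z deg) 0.24
```

{"method": "arm_command", "body": {"plan": [[[0.001, 0.002, 0.01, 0, 0, 0, 0.0], [0, 0.001, 0.015, 0, 0, 0, 0.0], [0, 0, 0.018, 0, 0, 0, 0.0], [0, 0, 0.018, 0, 0, 0, 0.0], [0, 0, 0.01, 0, 0, 0, 0.0], [0, 0, 0, 0, 0, 0, 0.0], [0, 0, 0, 0, 0, 0, 0.0]]]}}

```text
t: 25.25
tool_pos: [0.6012, 0.2413, 0.1892]
tool_rot: [0.07, 1.571, -0.064]
contact_force: [-0.9, 0.0, -1.8]
opening: 0.0151
```

```bash
python3 chk.py front_a; python3 fz.py
```

```text
pos [0.6012 0.2413 0.1892] F [-0.91  0.02 -1.8 ] op 0.0151 t 25.25
heading -4.9 pitch(fix by turn y=+) -0.05 roll(y.z deg) 0.23
scene front_a [(0.91, [0.659, 0.233, 0.116]), (0.62, [0.6, 0.242, 0.128]), (0.35, [0.645, -0.193, 0.22])]
side front_a [(0.54, [0.658, 0.229, 0.114]), (0.46, [0.603, 0.238, 0.125])]
Fmean [-0.12 -0.13 -2.14] sd [0.36 0.13 0.07] z [-2.19 -2.17 -2.18 -2.02]
```

{"method": "arm_command", "body": {"plan": [[[0.005, 0, -0.001, 0, 0, 0, 0.0], [0.005, 0, 0, 0, 0, 0, 0.0], [0.003, 0, 0, 0, 0, 0, 0.0], [0, 0, 0, 0, 0, 0, 0.0]]]}}

```text
t: 25.98
tool_pos: [0.5988, 0.2419, 0.1761]
tool_rot: [0.07, 1.569, -0.063]
contact_force: [-1.1, 0.3, -1.7]
opening: 0.0153
```

{"method": "arm_command", "body": {"plan": [[[0.002, 0, 0, 0, 0, 0, 0.0], [0.002, 0, 0, 0, 0, 0, 0.0], [0, 0, 0, 0, 0, 0, 0.0]]]}}

```text
t: 26.23
tool_pos: [0.5989, 0.2419, 0.1718]
tool_rot: [0.07, 1.568, -0.062]
contact_force: [-0.2, 0.1, 1.0]
opening: 0.0148
```

```bash
python3 fz.py; python3 st.py
```

```text
Fmean [ 0.09 -0.32 -0.25] sd [0.39 0.38 0.41] z [ 0.4  -0.25 -0.66 -0.51]
pos [0.5991 0.242  0.1724] F [-0.57  0.15 -0.51] op 0.0149 t 26.4333
heading -4.83 pitch(fix by turn y=+) 0.1 roll(y.z deg) 0.28
```

{"method": "arm_command", "body": {"plan": [[[0.002, 0, 0, 0, 0, 0, 0.0], [0.002, 0, 0, 0, 0, 0, 0.0], [0, 0, 0, 0, 0, 0, 0.0]]]}}

```text
t: 26.68
tool_pos: [0.5996, 0.242, 0.17]
tool_rot: [0.07, 1.566, -0.062]
contact_force: [-2.9, -0.4, 2.6]
opening: 0.0152
```

```bash
python3 fz.py; python3 st.py
```

```text
Fmean [-1.32 -0.13  2.4 ] sd [0.35 0.18 0.62] z [2.86 1.37 2.49 2.88]
pos [0.5996 0.2421 0.17  ] F [-1.35 -0.28  2.88] op 0.0154 t 26.8833
heading -4.83 pitch(fix by turn y=+) 0.19 roll(y.z deg) 0.31
```

{"method": "arm_command", "body": {"plan": [[[0.002, 0, 0, 0, 0, 0, 0.0], [0.002, 0, 0, 0, 0, 0, 0.0], [0.001, 0, 0, 0, 0, 0, 0.0], [0, 0, 0, 0, 0, 0, 0.0]]]}}

```text
t: 27.22
tool_pos: [0.5999, 0.2422, 0.1674]
tool_rot: [0.07, 1.565, -0.062]
contact_force: [-3.5, -1.2, 6.1]
opening: 0.0152
```

```bash
python3 fz.py; python3 st.py
```

```text
Fmean [-3.27 -1.22  5.05] sd [0.36 0.34 0.29] z [5.01 5.05 5.48 4.67]
pos [0.6    0.2422 0.1676] F [-3.4  -1.03  4.67] op 0.0151 t 27.4167
heading -4.82 pitch(fix by turn y=+) 0.27 roll(y.z deg) 0.33
```

{"method": "arm_command", "body": {"plan": [[[0.0012, 0, 0, 0, 0, 0, 0.0], [0.0003, 0, 0, 0, 0, 0, 0.0], [0.0003, 0, 0, 0, 0, 0, 0.0], [0.0003, 0, 0, 0, 0, 0, 0.0], [0.0003, 0, 0, 0, 0, 0, 0.0], [0.0003, 0, 0, 0, 0, 0, 0.0], [0.0003, 0, 0, 0, 0, 0, 0.0], [0.0003, 0, 0, 0, 0, 0, 0.0], [0.0003, 0, 0, 0, 0, 0, 0.0], [0.0003, 0, 0, 0, 0, 0, 0.0]]]}}

```text
t: 28.25
tool_pos: [0.6, 0.2422, 0.1674]
tool_rot: [0.07, 1.564, -0.062]
contact_force: [-2.2, -1.5, 5.8]
opening: 0.0153
```

```bash
python3 fz.py; python3 chk.py front_a
```

```text
Fmean [-2.72 -1.46  5.73] sd [0.21 0.34 0.23] z [5.49 5.55 6.03 5.87]
pos [0.6    0.2422 0.1674] F [-2.61 -1.07  5.87] op 0.0152 t 28.45
heading -4.81 pitch(fix by turn y=+) 0.32 roll(y.z deg) 0.32
scene front_a [(0.9, [0.661, 0.229, 0.109]), (0.73, [0.598, 0.244, 0.105])]
side front_a [(0.58, [0.659, 0.228, 0.11])]
```

{"method": "arm_command", "body": {"plan": [[[-0.0015, 0, 0, 0, 0, 0, 0.0], [-0.0015, 0, 0, 0, 0, 0, 0.0], [-0.0015, 0, 0, 0, 0, 0, 0.0], [0, 0, 0, 0, 0, 0, 0.0], [0, 0, 0, 0, 0, 0, 0.0]]]}}

```text
t: 29.07
tool_pos: [0.5999, 0.242, 0.1701]
tool_rot: [0.07, 1.565, -0.062]
contact_force: [-1.6, -1.0, 2.2]
opening: 0.0151
```

```bash
python3 fz.py; python3 st.py
```

```text
Fmean [-1.48 -0.86  2.39] sd [0.49 0.34 0.28] z [2.38 2.52 1.95 2.71]
pos [0.5998 0.242  0.1704] F [-1.33 -0.86  2.71] op 0.0152 t 29.2667
heading -4.82 pitch(fix by turn y=+) 0.28 roll(y.z deg) 0.3
```

{"method": "arm_command", "body": {"plan": [[[-0.0015, 0, 0, 0, 0, 0, 0.0], [-0.0005, 0, 0, 0, 0, 0, 0.0], [0, 0, 0, 0, 0, 0, 0.025], [0, 0, 0, 0, 0, 0, 0.045], [0, 0, 0, 0, 0, 0, 0.045], [0, 0, 0, 0, 0, 0, 0.045]]]}}

```text
t: 29.77
tool_pos: [0.6001, 0.2423, 0.1709]
tool_rot: [0.07, 1.564, -0.061]
contact_force: [0.0, -0.8, 0.4]
opening: 0.0447
```

{"method": "arm_command", "body": {"plan": [[[-0.008, 0, 0, 0, 0, 0, 0.045], [-0.015, 0, 0, 0, 0, 0, 0.045], [-0.02, 0, 0, 0, 0, 0, 0.045], [-0.017, 0, 0, 0, 0, 0, 0.045], [0, -0.032, 0.006, 0, 0, 0, 0.045], [0, -0.032, 0.006, 0, 0, 0, 0.045], [0, -0.032, 0.006, 0, 0, 0, 0.045], [0, -0.032, 0.006, 0, 0, 0, 0.045], [0, -0.032, 0.006, 0, 0, 0, 0.045], [0, -0.032, 0.006, 0, 0, 0, 0.045], [0, -0.032, 0.006, 0, 0, 0, 0.045], [0, -0.032, 0.006, 0, 0, 0, 0.045], [0, -0.032, 0.006, 0, 0, 0, 0.045], [0, -0.032, 0.006, 0, 0, 0, 0.045], [0, -0.032, 0.006, 0, 0, 0, 0.045], [0, -0.032, 0.006, 0, 0, 0, 0.045], [0, -0.032, 0.006, 0, 0, 0, 0.045], [0, 0, 0, 0, 0, 0, 0.045], [0, 0, 0, 0, 0, 0, 0.045], [0, 0, 0, 0, 0, 0, 0.045]]]}}

```text
t: 31.43
tool_pos: [0.6522, -0.1984, 0.267]
tool_rot: [0.064, 1.529, -0.06]
contact_force: [-0.4, 0.9, 0.4]
opening: 0.0451
```

```bash
python3 chk.py front_b target
```

```text
pos [ 0.6522 -0.1984  0.267 ] F [-0.37  0.91  0.42] op 0.0451 t 31.4333
heading -4.55 pitch(fix by turn y=+) 2.35 roll(y.z deg) 0.25
scene front_b [(0.81, [0.598, 0.236, 0.112]), (0.57, [0.661, 0.235, 0.112]), (0.36, [0.498, -0.176, 0.194])]
scene target [(0.6, [0.645, -0.192, 0.106])]
side front_b [(0.76, [0.605, 0.235, 0.108]), (0.7, [0.66, 0.228, 0.118])]
side target [(0.78, [0.648, -0.189, 0.106])]
```

{"method": "arm_command", "body": {"plan": [[[0, 0, 0, 0.4, 1.2, 0, 0.045], [0, 0.003, -0.003, 0, 1.1, -0.2, 0.045], [0.015, 0, 0, 0, 0, 0, 0.045], [0.02, 0, 0, 0, 0, 0, 0.045], [0.012, 0, 0, 0, 0, 0, 0.045], [0, 0, 0, 0, 0, 0, 0.045]]]}}

```text
t: 32.23
tool_pos: [0.6496, -0.1902, 0.2155]
tool_rot: [0.064, 1.574, -0.063]
contact_force: [0.8, -0.1, 0.3]
opening: 0.0447
```

```bash
python3 st.py
```

```text
pos [ 0.6496 -0.1902  0.2155] F [ 0.77 -0.08  0.26] op 0.0447 t 32.2333
heading -4.63 pitch(fix by turn y=+) -0.24 roll(y.z deg) 0.06
```

{"method": "arm_command", "body": {"plan": [[[0, -0.0035, -0.0028, 0.3, 0, 0, 0.045], [0.008, 0, 0, 0, 0, 0, 0.045], [0.014, 0, 0, 0, 0, 0, 0.045], [0.012, 0, 0, 0, 0, 0, 0.045], [0.006, 0, 0, 0, 0, 0, 0.045], [0, 0, 0, 0, 0, 0, 0.045]]]}}

```text
t: 32.73
tool_pos: [0.6454, -0.1937, 0.1706]
tool_rot: [0.069, 1.575, -0.067]
contact_force: [-0.0, -0.1, -0.3]
opening: 0.0447
```

```bash
python3 st.py
```

```text
pos [ 0.6454 -0.1937  0.1706] F [-0.03 -0.1  -0.27] op 0.0447 t 32.7333
heading -4.98 pitch(fix by turn y=+) -0.33 roll(y.z deg) 0.08
```

{"method": "arm_command", "body": {"plan": [[[0, 0, 0.001, 0, 0, 0, 0.02], [0, 0, 0, 0, 0, 0, 0.0], [0, 0, 0, 0, 0, 0, 0.0], [0, 0, 0, 0, 0, 0, 0.0], [0, 0, 0, 0, 0, 0, 0.0], [0, 0, 0, 0, 0, 0, 0.0]]], "squeeze": 40}}

```text
t: 33.23
tool_pos: [0.6466, -0.1938, 0.1705]
tool_rot: [0.07, 1.576, -0.067]
contact_force: [0.4, -1.2, -1.3]
opening: 0.0148
```

{"method": "arm_command", "body": {"plan": [[[-0.006, 0, 0, 0, 0, 0, 0.0], [-0.006, 0, 0, 0, 0, 0, 0.0], [-0.006, 0, 0, 0, 0, 0, 0.0], [-0.003, 0, 0, 0, 0, 0, 0.0], [0, 0, 0, 0, 0, 0, 0.0]]]}}

```text
t: 33.65
tool_pos: [0.6468, -0.1939, 0.1941]
tool_rot: [0.069, 1.575, -0.067]
contact_force: [0.4, 0.2, -0.8]
opening: 0.0151
```

```bash
python3 chk.py target
```

```text
pos [ 0.6468 -0.1939  0.1941] F [ 0.41  0.21 -0.83] op 0.0151 t 33.65
heading -4.97 pitch(fix by turn y=+) -0.32 roll(y.z deg) 0.07
scene target []
side target [(0.57, [0.648, -0.191, 0.133])]
```

{"method": "arm_command", "body": {"plan": [[[0.001, 0, -0.012, 0, -0.3, 0, 0.0], [0, 0, -0.018, 0, 0, 0, 0.0], [0, 0, -0.02, 0, 0, 0, 0.0], [0, 0, -0.02, 0, 0, 0, 0.0], [0, 0, -0.02, 0, 0, 0, 0.0], [0, 0, -0.012, 0, 0, 0, 0.0], [0, 0, 0, 0, 0, 0, 0.0]]]}}

```text
t: 34.43
tool_pos: [0.5391, -0.1834, 0.1872]
tool_rot: [0.071, 1.578, -0.064]
contact_force: [0.2, 0.0, -1.6]
opening: 0.0151
```

```bash
python3 chk.py target
```

```text
pos [ 0.5391 -0.1834  0.1872] F [ 0.23  0.01 -1.62] op 0.0151 t 34.4333
heading -4.93 pitch(fix by turn y=+) -0.46 roll(y.z deg) 0.23
scene target [(0.86, [0.539, -0.183, 0.129]), (0.66, [0.413, -0.276, 0.002]), (0.61, [0.592, -0.361, 0.003])]
side target [(0.67, [0.544, -0.18, 0.124]), (0.39, [0.416, -0.274, -0.003]), (0.22, [0.647, -0.197, 0.188])]
```

{"method": "arm_command", "body": {"plan": [[[-0.003, 0, -0.01, 0, -0.4, 0, 0.0], [-0.001, 0, -0.018, 0, 0, 0, 0.0], [-0.001, 0, -0.02, 0, 0, 0, 0.0], [0, 0, -0.02, 0, 0, 0, 0.0], [0, 0, -0.02, 0, 0, 0, 0.0], [0, 0, -0.01, 0, 0, 0, 0.0], [0, 0, 0, 0, 0, 0, 0.0], [0, 0, 0, 0, 0, 0, 0.0]]]}}

```text
t: 35.3
tool_pos: [0.4469, -0.1763, 0.1932]
tool_rot: [0.067, 1.566, -0.062]
contact_force: [-1.3, -0.6, -2.0]
opening: 0.0148
```

```bash
python3 chk.py target tile
```

```text
pos [ 0.4469 -0.1763  0.1932] F [-1.31 -0.61 -2.  ] op 0.0148 t 35.3
heading -4.7 pitch(fix by turn y=+) 0.19 roll(y.z deg) 0.21
scene target [(0.68, [0.446, -0.176, 0.131])]
scene tile [(0.87, [0.481, 0.01, 0.002]), (0.33, [0.696, -0.195, 0.003])]
side target [(0.87, [0.449, -0.173, 0.13])]
side tile [(0.6, [0.482, 0.003, 0.003]), (0.55, [0.444, -0.179, 0.22])]
```

{"method": "arm_command", "body": {"plan": [[[0, 0.012, 0, 0, 0, 0, 0.0], [0, 0.025, 0, 0, 0, 0, 0.0], [0, 0.03, 0, 0, 0, 0, 0.0], [0, 0.03, 0.004, 0, 0, 0, 0.0], [0, 0.03, 0.005, 0, 0, 0, 0.0], [0, 0.03, 0.005, 0, 0, 0, 0.0], [0, 0.015, 0.005, 0, 0, 0, 0.0], [0, 0, 0, 0, 0, 0, 0.0], [0.015, 0, 0, 0, 0, 0, 0.0], [0.02, 0, 0, 0, 0, 0, 0.0], [0.02, 0, 0, 0, 0, 0, 0.0], [0.015, 0, 0, 0, 0, 0, 0.0], [0, 0, 0, 0, 0, 0, 0.0]]]}}

```text
t: 36.68
tool_pos: [0.483, 0.0086, 0.1232]
tool_rot: [0.068, 1.564, -0.057]
contact_force: [-0.3, 0.6, -2.7]
opening: 0.0149
```

```bash
python3 chk.py target tile
```

```text
pos [0.483  0.0086 0.1232] F [-0.32  0.57 -2.74] op 0.0149 t 36.6833
heading -4.55 pitch(fix by turn y=+) 0.31 roll(y.z deg) 0.4
scene target [(0.7, [0.591, -0.359, 0.002]), (0.59, [0.484, 0.009, 0.06])]
scene tile [(0.72, [0.483, 0.011, 0.003]), (0.25, [0.658, 0.232, 0.112])]
side target [(0.82, [0.487, 0.009, 0.067]), (0.62, [0.592, -0.366, -0.0]), (0.31, [0.507, 0.473, 0.001])]
side tile [(0.76, [0.482, 0.006, 0.0])]
```

Centred. I go down to about 5 mm above the tile and then creep.

{"method": "arm_command", "body": {"plan": [[[0.012, 0, 0, 0, 0.3, -0.4, 0.0], [0.015, 0, 0, 0, 0, 0, 0.0], [0.012, 0, 0, 0, 0, 0, 0.0], [0.003, 0, 0, 0, 0, 0, 0.0], [0, 0, 0, 0, 0, 0, 0.0]]]}}

```text
t: 37.4
tool_pos: [0.49, 0.0073, 0.0874]
tool_rot: [0.061, 1.554, -0.065]
contact_force: [-1.1, 0.0, -1.4]
opening: 0.0153
```

{"method": "arm_command", "body": {"plan": [[[0.002, 0, 0, 0, 0, 0, 0.0], [0.002, 0, 0, 0, 0, 0, 0.0], [0, 0, 0, 0, 0, 0, 0.0]]]}}

```text
t: 37.65
tool_pos: [0.4901, 0.0073, 0.083]
tool_rot: [0.061, 1.554, -0.065]
contact_force: [-0.2, 0.1, -1.1]
opening: 0.0149
```

```bash
python3 fz.py; python3 st.py
```

```text
Fmean [-0.31  0.21 -1.89] sd [0.18 0.44 0.58] z [-2.28 -1.29 -2.63 -1.34]
pos [0.4906 0.0073 0.0837] F [-0.5   0.78 -1.34] op 0.0152 t 37.85
heading -4.6 pitch(fix by turn y=+) 0.97 roll(y.z deg) -0.13
```

{"method": "arm_command", "body": {"plan": [[[0, 0, -0.003, 0, 0.5, 0, 0.0], [0, 0, -0.003, 0, 0.4, 0, 0.0], [0.003, 0, 0, 0, 0, 0, 0.0], [0.003, 0, 0, 0, 0, 0, 0.0], [0, 0, 0, 0, 0, 0, 0.0]]]}}

```text
t: 38.27
tool_pos: [0.4848, 0.0076, 0.0783]
tool_rot: [0.061, 1.568, -0.065]
contact_force: [0.3, -0.8, -2.4]
opening: 0.015
```

```bash
python3 fz.py; python3 st.py
```

```text
Fmean [ 0.17  0.14 -1.67] sd [0.3  0.61 0.56] z [-1.49 -1.2  -2.62 -1.37]
pos [0.4852 0.0076 0.079 ] F [ 0.06  0.83 -1.37] op 0.0146 t 38.4667
heading -4.6 pitch(fix by turn y=+) 0.17 roll(y.z deg) -0.14
```

{"method": "arm_command", "body": {"plan": [[[0.002, 0, 0, 0, 0, 0, 0.0], [0.002, 0, 0, 0, 0, 0, 0.0], [0, 0, 0, 0, 0, 0, 0.0]]]}}

```text
t: 38.72
tool_pos: [0.4856, 0.0075, 0.0749]
tool_rot: [0.061, 1.566, -0.065]
contact_force: [0.3, 0.1, -1.9]
opening: 0.0149
```

{"method": "arm_command", "body": {"plan": [[[0.0015, 0, 0, 0, 0, 0, 0.0], [0.0015, 0, 0, 0, 0, 0, 0.0], [0, 0, 0, 0, 0, 0, 0.0]]]}}

```text
t: 38.97
tool_pos: [0.4867, 0.0074, 0.0733]
tool_rot: [0.061, 1.564, -0.065]
contact_force: [0.3, 0.1, -1.1]
opening: 0.015
```

```bash
python3 fz.py; python3 st.py
```

```text
Fmean [ 0.05 -0.02 -0.56] sd [0.39 0.25 0.79] z [-1.08 -1.5   0.54 -0.19]
pos [0.4867 0.0074 0.0731] F [ 0.6   0.35 -0.19] op 0.015 t 39.1667
heading -4.61 pitch(fix by turn y=+) 0.34 roll(y.z deg) -0.15
```

Contact is starting. I press a little more to make sure it is down.

{"method": "arm_command", "body": {"plan": [[[0.0015, 0, 0, 0, 0, 0, 0.0], [0.0015, 0, 0, 0, 0, 0, 0.0], [0, 0, 0, 0, 0, 0, 0.0], [0, 0, 0, 0, 0, 0, 0.0], [0, 0, 0, 0, 0, 0, 0.0]]]}}

```text
t: 39.58
tool_pos: [0.4882, 0.0073, 0.0731]
tool_rot: [0.061, 1.562, -0.065]
contact_force: [-0.2, -1.2, 1.0]
opening: 0.0153
```

```bash
python3 fz.py; python3 st.py
```

```text
Fmean [-0.36 -0.13  0.67] sd [0.6  0.35 0.37] z [0.13 1.01 1.   0.52]
pos [0.4881 0.0073 0.073 ] F [-0.77  0.39  0.52] op 0.015 t 39.7833
heading -4.6 pitch(fix by turn y=+) 0.47 roll(y.z deg) -0.15
```

{"method": "arm_command", "body": {"plan": [[[0, 0, 0, 0, 0, 0, 0.025], [0, 0, 0, 0, 0, 0, 0.045], [0, 0, 0, 0, 0, 0, 0.045], [0, 0, 0, 0, 0, 0, 0.045], [-0.008, 0, 0, 0, 0, 0, 0.045], [-0.015, 0, 0, 0, 0, 0, 0.045], [-0.025, 0, 0, 0, 0, 0, 0.045], [-0.03, 0, 0, 0, 0, 0, 0.045], [-0.03, 0, 0, 0, 0, 0, 0.045], [-0.03, 0, 0, 0, 0, 0, 0.045], [-0.02, 0, 0, 0, 0, 0, 0.045], [0, 0, 0, 0, 0, 0, 0.045], [0, 0, 0, 0, 0, 0, 0.045], [0, 0, 0, 0, 0, 0, 0.045]]]}}

```text
t: 40.95
tool_pos: [0.4849, 0.0081, 0.2403]
tool_rot: [0.061, 1.564, -0.065]
contact_force: [-1.0, 0.1, 0.2]
opening: 0.0453
```

```bash
python3 chk.py target target_grip front_b tile; python3 -c "
from h import *
a=get_image('side')[90:290,180:380];b=get_image('scene')[110:310,160:360]
save(np.hstack([cv2.resize(a,(400,400)),cv2.resize(b,(400,400))]),'v9.png')"
```

```text
pos [0.4849 0.0081 0.2403] F [-1.01  0.15  0.2 ] op 0.0453 t 40.95
heading -4.6 pitch(fix by turn y=+) 0.34 roll(y.z deg) -0.15
scene target [(0.56, [0.488, 0.009, 0.009]), (0.43, [0.588, -0.356, 0.004]), (0.35, [0.489, 0.009, 0.101])]
scene target_grip []
scene front_b [(0.78, [0.657, 0.234, 0.115]), (0.73, [0.597, 0.238, 0.112])]
scene tile [(0.73, [0.413, -0.275, 0.003]), (0.57, [0.483, 0.008, 0.001])]
side target [(0.7, [0.49, 0.011, 0.014])]
side target_grip [(0.82, [0.492, 0.006, 0.116]), (0.18, [0.697, -0.205, -0.002])]
side front_b [(0.69, [0.657, 0.229, 0.112]), (0.66, [0.6, 0.236, 0.109])]
side tile [(0.68, [0.481, 0.003, -0.001])]
```

View pics/v9.png

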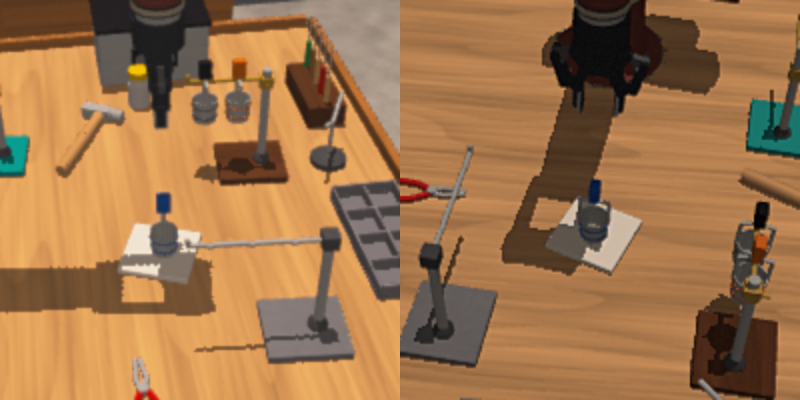

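v9: blue stands upright on the tile (side 165,240) and both front baskets hang on the brass hook (205,105 and 237,105). The hand is clear and the bystanders have not moved. I hand the job in.

```bash
python3 -c "
from station import finish_job
print(finish_job())"
```

```text
the job is handed in; nothing more can be done
None
```

The job is handed in. The blue basket stands upright on the tile, and both front baskets hang on the brown-footed stand's brass hook. That took about 41 s of robot time against the 72 s limit; the hand-in itself gives no verdict.

- **Baskets moved:** Orange went to the inner saddle first, then black to the outer one. I found the hook by feel, at about the 190 mm height I had read by sight. Each basket was held down with about 8 N for over a second, eased off and then released. The hook's total load was about 10 N at most by my estimate, against the 16 N limit.
- **Blue basket:** It was set on the tile while still held, pressing with about 2.5 N, then released. Measured at (0.489, 0.010), it is within about 10 mm of the tile centre at (0.482, 0.006).
- **Last checks:** The two baskets measure about 60 mm apart on the hook, one in each saddle. The final picture shows the hand clear and the bystanders in it unmoved. The anvil, scriber and amber jar were outside that picture, though nothing went near them.

**TCP disagreement:** The reported TCP height sat about 31 mm below where the fingertips showed in the pictures. The first grasp therefore closed on air above the orange grip, without disturbing it. I corrected by sight and used that offset for the rest.

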